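Unload the plate mould onto the stud base

TASK

Empty the casting mould: pinch the two sprung tabs of a holding frame to lift it off, lift the cast plate out of its cavity, turn it so that its four holes match the four studs of the stud base, and slide it all the way down, stacking the plates boss up. Do this for every plate there is, and leave the mould with a frame snapped fully home on each of its three cavities. Leave the other things on the bench alone; the stud base may be moved a little but must stand flat.

Things in the scene. Friction and masses are not known exactly. Their poses are not given: they have to be found in the camera images.
- mould: fixed open casting mould of bare aluminium, 116 x 289 x 24 mm high, origin under its centre, z up. Three rectangular cavities (82 along x, 54 along y, 9 mm deep, flat floor) in a row along y at y = -95, 0, +95 mm; low ribs (5 mm high, inner faces at x = +-54 mm) run along both long edges; steel keepers stand on the y sides of each cavity (see cell_1)
- stud_base: loose heavy dark steel stud base (1.5 kg) on the bench, 96 x 80 x 12 mm, origin under its centre, z up; four upright studs of 8 mm diameter at x = +-27, y = +-13 mm, straight up to 54 mm over the base's top, then 8 mm tapered points (62 mm in all). Plates stack on it with their undersides 12, 36 and 60 mm over the base's underside
- cell_1 (a point): centre of the cavity at the mould's y = -95 mm, at the level of the mould's top (z = 24 mm), axes as the mould's. Round each cavity stand four keepers, at x = 20 to 30 and -20 to -30 mm on both y sides: posts 17.5 mm high over the mould's top, inner faces 38.5 mm from the centre line, with ledges reaching inward to 33 mm from it, undersides 12.5 mm over the mould's top
- cell_2 (a point): the same for the cavity at the mould's y = 0
- cell_3 (a point): the same for the cavity at the mould's y = +95 mm
- frame_1: loose black latching frame, 100 (x) x 62 (y) mm, ends 6 mm thick, with a window (55 x 26 mm) edged by a 16 mm high collar, through which a plate's boss shows; origin at the centre of its underside, z up; 0.19 kg. Starts home on cell_1, origin at the cell's point, axes as the mould's. A grey sprung tab stands up at each y side (see tab_1a)
- frame_2: frame like frame_1, starts home on cell_2; the frames are alike and fit any cavity
- frame_3: frame like frame_1, starts home on cell_3. To lay a frame aside: the bench is free between mould, stud base and bystanders; its near edge runs about along x + y = 0.48 m and the bench is bare where x + y > 0.52 m, within 0.72 m and 2 to 43 degrees left of straight ahead of the robot
- tab_1a (a joint): inward travel of frame_1's +y tab: 0 = sprung out, 0.008 m = fully in; spring 3 N at 0, 7 N at full. Tabs are 22 mm wide (x), 3 to 44 mm over the frame's underside, outer faces at y = +-31 mm. Foot bars 60 mm long, 3 to 9 mm up, reach out to y = +-36.5 mm under the keepers' ledges. Pinching both in by 5 mm frees the frame to lift straight up, or to be set down again; let go, they spring out
- tab_1b (a joint): the same for frame_1's -y tab
- tab_2a (a joint): the same for the +y tab of frame_2
- tab_2b (a joint): the same for the -y tab of frame_2
- tab_3a (a joint): the same for the +y tab of frame_3
- tab_3b (a joint): the same for the -y tab of frame_3
- plate_1: loose grey cast cover plate, 78 (x) x 50 (y) x 8 mm, with four 13 mm through holes at x = +-27, y = +-13 mm and a boss on top, 34 (x) x 20 (y) x 16 mm (24 mm over all), gripped across y; origin at the centre of its underside, z up, about 0.16 kg. Starts on the floor of cell_1, under the frame, axes as the mould's; may be absent
- plate_2: plate like plate_1, starts in cell_2; may be absent
- plate_3: plate like plate_1, starts in cell_3; may be absent
- tape: roll of beige tape lying flat, 104 x 102 x 25 mm, origin at the centre of its underside; bystander, stays where it is
- pliers: pliers lying flat, 138 mm long, 14 mm thick, origin at the centre of its underside; bystander, stays where it is
- screwdriver: screwdriver lying flat, 157 mm long, 27 mm thick, origin at the centre of its underside; bystander, stays where it is
- bottle: small glue bottle standing, 22 x 31 x 75 mm, origin at the centre of its underside; bystander, stays where it is

How it is judged:
By the outcome, as a careful person would: the job done as asked, in the order asked, and still so for the second after the job is handed in, with the robot touching nothing.
Of plate_1, plate_2, plate_3 only 2 to 3 are there at a start; the rules pass over those that are not, and their reading is None.
At some moment in a run one of stud_base may be knocked a few centimetres aside while the robot is not near it.
Once in a run the grip may slacken for a moment while it holds something.
It also fails if it takes over 210 s, if anything falls off the work surface, if the arm or the gripper's body presses on something with over 40 N, if the wrist force passes 120 N, or if a joint passes its speed limit or range.

ROBOT

A 6-joint arm with a two-finger parallel gripper is mounted at the origin on a cart in front of the work surface, level with it; the furniture and walls round the work are solid. World frame = base frame: x ahead of the robot, y to its left, z up, the work surface at z = 0. Lengths are in mm, angles in rad, forces in N, time in s.
With the tool pointing down it reaches from about 350 to 975 mm from the base axis. Payload 7.1 kg.
Tool frame: the origin (TCP) lies between the finger pads; the fingertips stand 19 mm ahead of it and the grasp point (between the pads) is the TCP (ctrl.tcp_to_tips is the distance from the TCP to the fingertips, in mm); z points along the fingers, y is the line along which they close (so a half turn about z gives the same grasp; the last joint's range is limited). The gripper opens to 88 mm and grips with 3 to 60 N. Pads are 20 mm wide; open, the fingers measure 115 mm over their backs; the gripper's body (75 mm by 178 mm) begins 61 mm behind the grasp point.
Start: joints at [1.243, 0.423, 1.63, -0, 1.089, -0.019], TCP at [189.915, 595.43, 209.975] pointing down, gripper open.
Joint ranges: [-3, 3], [-0.9, 2.11], [0.09, 2.58], [-1.31, 4.45], [0.11, 2.69], [-2.54, 2.54]. Speed limits (rad/s): [2.39, 2.39, 3.01, 3.14, 3.14, 3.14].

INTERFACE

Orientations are given as a rotation vector (axis times angle).
In Python, from workcell import status, optics, ctrl gives the robot as it stands. The module is installed in compiled form; this text tells all that it offers.
- The arm moves only by the shell command python3 -m inch 'ROWS'. ROWS is JSON, a list that holds one entry, the list of rows, each a list of 7 numbers: the shift along the tool's x, y, z in mm, then the turn, a rotation vector about the tool's x, y, z in rad, then the opening in per cent of the stroke, from 0 (shut) to 100 (fully open). A call has 1 to 20 rows; each row is the pose to reach, as a shift and turn from the pose commanded when the call began, along the tool's axes at that moment; what a row does not reach only later rows make up. A row lasts 1/10 s, in which the tool goes at most 50 mm and 8.59 degrees, less where a joint would pass 70% of its speed; a pose out of reach is approached as far as the arm can. A call with a gripper value outside its range is refused whole. The fingers move at their own pace and stop on an object; the grip force is fixed at half the most. Time passes only in rows, so rows that repeat a pose let the fingers close. It gives the time, the measured TCP pose, the force, the opening and the grip force at its end, in the units of the state.
- status.get_obs(): the state, without advancing time (a new reading comes with each control period).
- optics.get_image(name): name is "scene" or "side" or "wrist"; returns a dict with "frame" (384x512x3 uint8, red, green, blue), "fx", "fy", "cx", "cy" (pixels), "rvec" (rotation vector, rad) and "tvec" (3), from world to camera coordinates, as OpenCV has them; the wrist camera has in their place "hand_eye" (4x4, takes a point from camera to tool coordinates, whose origin is the TCP and whose axes are the flange's). Camera axes: x right, y down, z forward; pixel columns grow to the right and rows downward; lengths in mm; the calibration is good to about 2 mm. A picture is of the moment at which its call begins: read the wrist's pose just before it. There is no depth.
- ctrl.close_job(): hands the job in; it is judged then, once.
The state is a dict: "t": time; "qpos": joint angles; "qvel": joint speeds; "joint_torque": joint torques, N m; "ee_pos": TCP position; "orientation": TCP orientation; "ft_force": force on the tool from outside, world axes, zero at the start; "moment": the same for the moment, N m; "width": finger opening in mm; "grasp_force": force on a finger pad.
Only numpy, scipy, OpenCV 4.12 (cv2) and the standard library are available. Lean on these libraries where they do the work, as an engineer would, in place of code of your own. Each camera call takes 0.05 s, during which the arm holds its last target. There are 200 camera calls.

## Working session

There is one attempt and no reset: what is moved stays moved. The work goes in short steps, Python scripts to look and compute and a shell command to move; the robot and the scene stay as the last step left them, time stands still between calls to the robot, and variables do not carry over. Pictures are saved under pics/ and viewed, at most 14 in all, crops included, and the job is handed in when it is done.

```bash
mkdir -p pics
python3 - <<'E'
from workcell import status, optics, ctrl
import cv2,numpy as np
print(status.get_obs(), ctrl.tcp_to_tips)
ims=[]
for n in ("scene","side","wrist"):
    d=optics.get_image(n); 
    print(n,{k:np.round(v,4).tolist() for k,v in d.items() if k!="frame"})
    cv2.imwrite(f"pics/{n}0.png",cv2.resize(d["frame"][:,:,::-1],(800,600),interpolation=cv2.INTER_CUBIC))
E
```

```text
{'t': 0.0, 'qpos': array([ 1.24299647e+00,  4.23809348e-01,  1.63073669e+00, -2.15018010e-05,
        1.08858931e+00, -1.90249039e-02]), 'qvel': array([ 0.00172103,  0.00092996, -0.00175285, -0.00129447, -0.00108099,
       -0.00093866]), 'joint_torque': array([ 1.43725531e-03, -5.44631660e+01, -2.73669970e+01,  6.43573212e-02,
        2.27383920e-02, -1.16119481e-04]), 'ee_pos': array([189.73488503, 594.87340314, 209.20303411]), 'orientation': array([-4.83044386e-01, -3.10398329e+00,  2.39188678e-03]), 'ft_force': array([-0.7809847 ,  0.36360221, -0.0609899 ]), 'moment': array([-0.01079494,  0.01718047, -0.05597943]), 'grasp_force': 0.0, 'width': 87.8121000700255} 19.0
scene {'fx': 365.2854, 'fy': 365.2854, 'cx': 255.511, 'cy': 189.2744, 'rvec': [2.2786, -0.8699, 0.3308], 'tvec': [-260.9436, 526.1477, 550.0043]}
side {'fx': 480.6646, 'fy': 480.6646, 'cx': 257.7104, 'cy': 196.2323, 'rvec': [0.5604, -2.537, 1.334], 'tvec': [702.2805, 20.0485, 1256.0073]}
wrist {'fx': 335.4385, 'fy': 335.4385, 'cx': 256.39, 'cy': 197.7188, 'hand_eye': [[0.0001, -0.9649, -0.2626, 71.8745], [1.0, -0.0002, 0.0008, 0.0693], [-0.0008, -0.2626, 0.9649, -175.0303], [0.0, 0.0, 0.0, 1.0]]}
```

View pics/scene0.png

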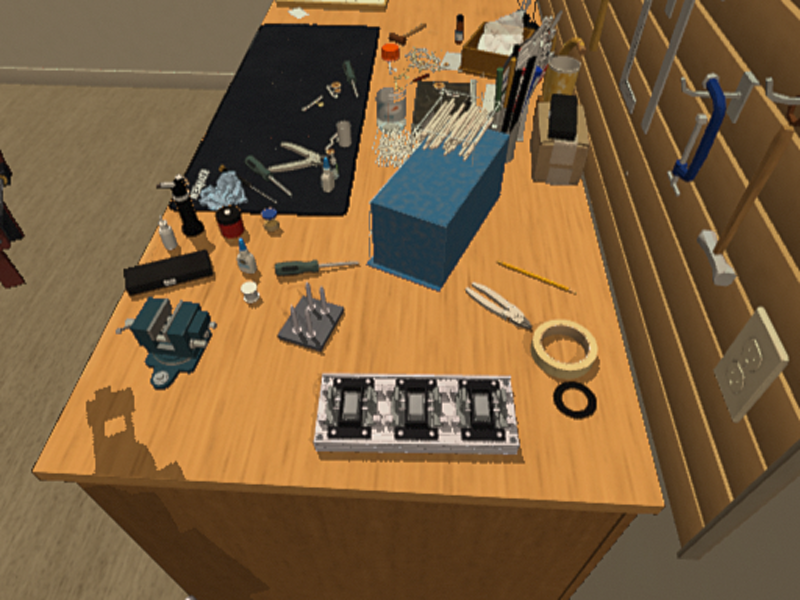

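View pics/side0.png

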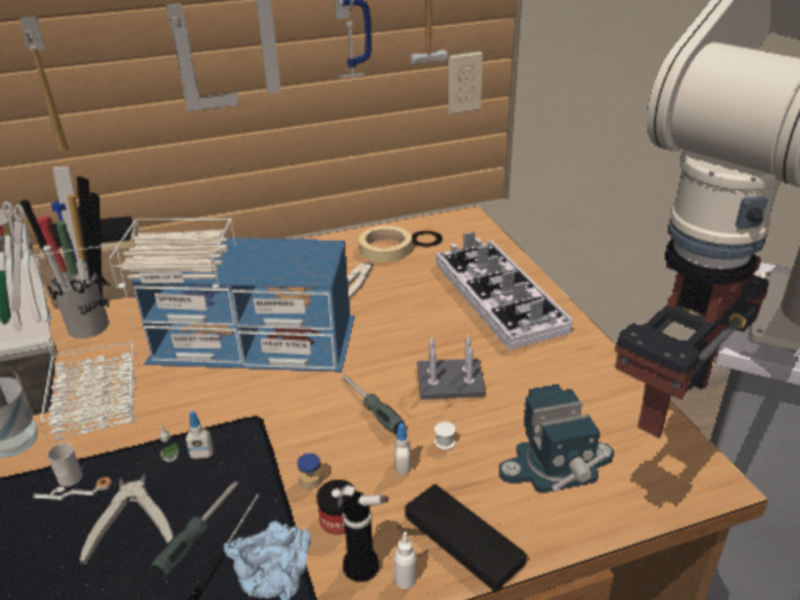

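View pics/wrist0.png

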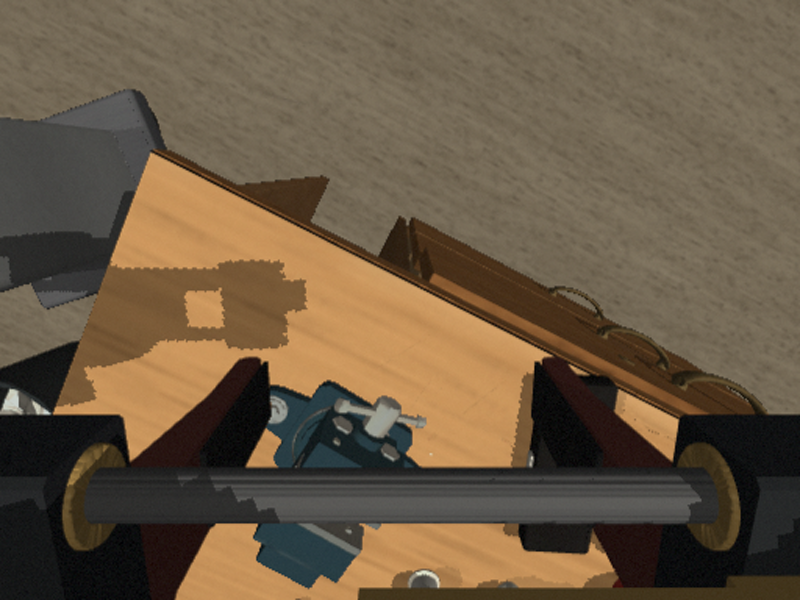

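The scene view shows the mould at about (417,413), with all three frames on it and a grey centre in each. The stud base is at (312,318), the screwdriver at (315,267), the pliers at (500,305), the tape at (565,347), and the bottle at (247,257) or (167,235). The side view agrees. The wrist view shows only the vise and the bench edge.

```bash
cat > h.py <<'E'
from workcell import status, optics, ctrl
import cv2,numpy as np
from scipy.spatial.transform import Rotation as R
def shot(n,save=None,scale=None):
    s=status.get_obs(); d=optics.get_image(n)
    K=np.array([[d["fx"],0,d["cx"]],[0,d["fy"],d["cy"]],[0,0,1]])
    if n=="wrist":
        T=np.eye(4);T[:3,:3]=R.from_rotvec(s["orientation"]).as_matrix();T[:3,3]=s["ee_pos"]
        C=T@np.array(d["hand_eye"])
    else:
        W=np.eye(4);W[:3,:3]=R.from_rotvec(d["rvec"]).as_matrix();W[:3,3]=np.ravel(d["tvec"]);C=np.linalg.inv(W)
    if save: 
        np.savez(f"pics/{save}.npz",K=K,C=C,f=d["frame"])
        cv2.imwrite(f"pics/{save}.png",cv2.resize(d["frame"][:,:,::-1],(800,600),interpolation=cv2.INTER_CUBIC))
    return d["frame"],K,C
def load(n):
    z=np.load(f"pics/{n}.npz"); return z["f"],z["K"],z["C"]
def ray(K,C,uv):
    v=C[:3,:3]@np.linalg.solve(K,[uv[0],uv[1],1.]); return C[:3,3],v/np.linalg.norm(v)
def onz(K,C,uv,z):
    o,v=ray(K,C,uv); return o+v*(z-o[2])/v[2]
def tri(rays):
    A=sum(np.eye(3)-np.outer(v,v) for o,v in rays); b=sum((np.eye(3)-np.outer(v,v))@o for o,v in rays)
    return np.linalg.solve(A,b)
def proj(K,C,p):
    q=np.linalg.inv(C)@np.append(p,1); q=K@q[:3]; return q[:2]/q[2]
def go(pos,yaw,tilt=None):
    """shift in tool axes and turn about tool z from the commanded(~measured) pose to reach pos with tool down, yaw = world angle of tool x"""
    s=status.get_obs(); M=R.from_rotvec(s["orientation"])
    x=np.array([np.cos(yaw),np.sin(yaw),0]); z=np.array([0,0,-1.]); T=R.from_matrix(np.c_[x,np.cross(z,x),z])
    d=M.inv().apply(np.array(pos)-s["ee_pos"]); r=(M.inv()*T).as_rotvec()
    print("shift",d.round(2),"turn",r.round(4)); return d,r
def yawnow():
    x=R.from_rotvec(status.get_obs()["orientation"]).as_matrix(); return np.arctan2(x[1,0],x[0,0]), x[:,2]
E
python3 - <<'E'
from h import *
sf,K,C=shot("scene","scene1"); s=1.5625
for n,uv,z in [("mTL",(322,376),29),("mTR",(516,376),29),("mBR",(521,450),29),("mBL",(316,450),24),("mBLlow",(316,456),0),("base",(278,337),12),("b",(300,298),12),("b",(344,310),12),("b",(323,350),12),("tape",(565,347),12),("pl",(500,305),8),("sd",(315,267),12),("frame1b",(352,405),24),("f2",(416,405),24),("f3",(482,405),24),("bottle",(247,270),0),("bottle2",(168,247),0),("cap",(250,300),0),("vise",(160,380),0),("ring",(575,400),0)]:
    print(n,onz(K,C,np.array(uv)/s,z).round(0)[:2])
print(yawnow(),C[:3,3])
f,K2,C2=shot("side","side1")
for n,uv in [("base",(450,380)),("mould",(505,290))]: print(n,onz(K2,C2,np.array(uv)/s,12).round(0))
E
```

```text
mTL [450. 289.]
mTR [671.  92.]
mBR [582.   7.]
mBL [372. 199.]
mBLlow [371. 203.]
base [447. 410.]
b [524. 457.]
b [565. 383.]
b [487. 339.]
tape [784.  81.]
pl [776. 214.]
sd [589. 501.]
frame1b [454. 221.]
f2 [525. 158.]
f3 [597.  93.]
bottle [496. 590.]
bottle2 [415. 746.]
cap [460. 522.]
vise [264. 471.]
ring [723.  12.]
(np.float64(2.8328320793826545), array([-3.04778255e-04, -8.92418958e-04, -9.99999555e-01])) [ 212.22867206 -155.45741152  760.40755407]
base [501. 416.  12.]
mould [507. 149.  12.]
```

Run:
```python
from h import *
go([515,140,240],np.radians(48.3))
```

```text
shift [-448.11 -334.88  -30.15] turn [-4.0000e-04  7.0000e-04  1.9898e+00]
```

```bash
python3 -m inch '[[[-448,-335,-30,0,0,1.99,100],[-448,-335,-30,0,0,1.99,100],[-448,-335,-30,0,0,1.99,100],[-448,-335,-30,0,0,1.99,100],[-448,-335,-30,0,0,1.99,100],[-448,-335,-30,0,0,1.99,100],[-448,-335,-30,0,0,1.99,100],[-448,-335,-30,0,0,1.99,100],[-448,-335,-30,0,0,1.99,100],[-448,-335,-30,0,0,1.99,100],[-448,-335,-30,0,0,1.99,100],[-448,-335,-30,0,0,1.99,100],[-448,-335,-30,0,0,1.99,100],[-448,-335,-30,0,0,1.99,100],[-448,-335,-30,0,0,1.99,100],[-448,-335,-30,0,0,1.99,100],[-448,-335,-30,0,0,1.99,100]]]'
python3 - <<'E'
from h import *
shot("wrist","w1")
E
python3 -m inch '[[[0,-25,0,0,0,0,100],[0,-50,0,0,0,0,100],[0,-70,0,0,0,0,100],[0,-70,0,0,0,0,100],[0,-70,0,0,0,0,100]]]'
python3 - <<'E'
from h import *
shot("wrist","w2")
E
```

```text
t: 1.95
ee_pos: [514.8, 140.3, 240.0]
orientation: [2.866, 1.287, -0.0]
ft_force: [-0.3, 0.4, -0.2]
width: 87.5
grasp_force: 0.0
t: 2.5
ee_pos: [462.8, 186.9, 240.2]
orientation: [2.865, 1.287, 0.001]
ft_force: [0.9, 0.3, -0.4]
width: 88.0
grasp_force: 0.0
```

View pics/w1.png

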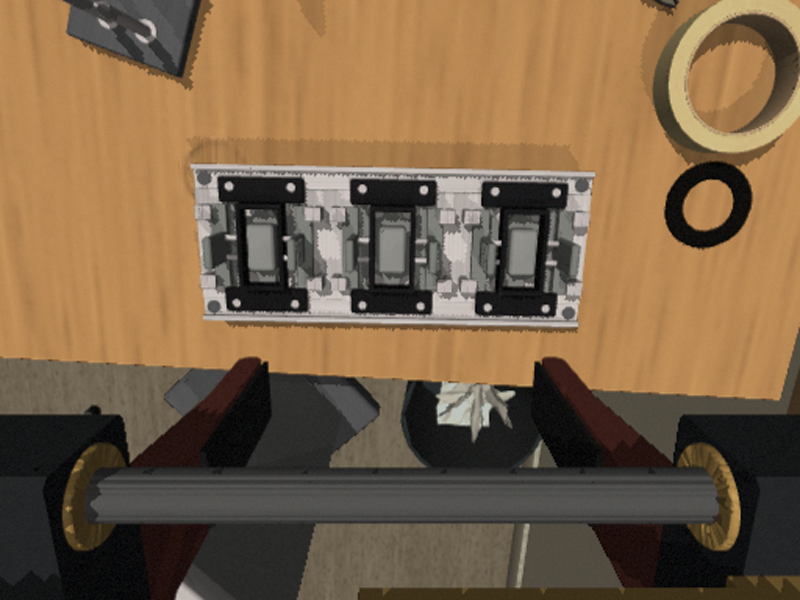

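View pics/w2.png

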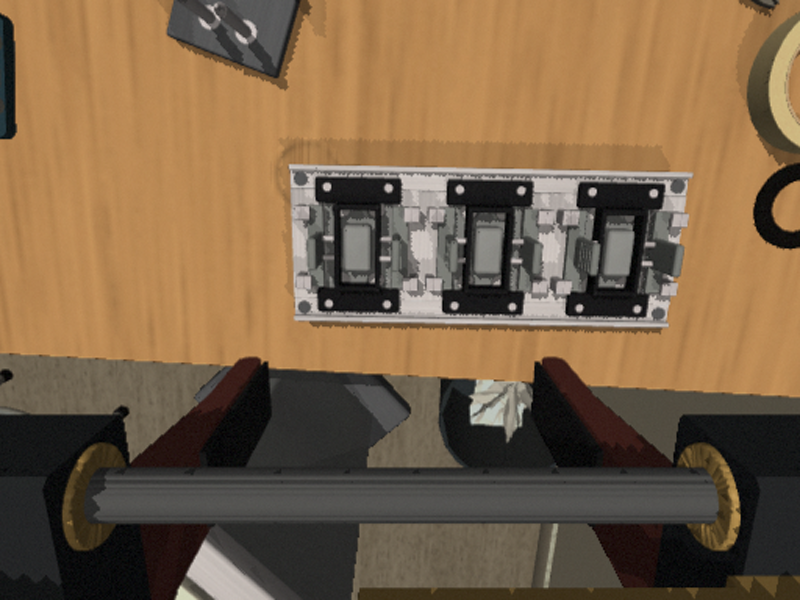

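Both wrist views show the mould with three latched frames and a grey boss in each window (in w1 at (262,248), (393,248), (521,250)). So there are three plates. White screw heads on the black frame ends make good features. The tape and the black ring are at right, and the stud base is at top left.

```bash
cat > m.py <<'E'
from h import *
def dots(f):
    g=cv2.cvtColor(f,cv2.COLOR_RGB2GRAY); big=cv2.resize(g,None,fx=4,fy=4,interpolation=cv2.INTER_CUBIC)
    blk=(big<45).astype(np.uint8); closed=cv2.morphologyEx(blk,cv2.MORPH_CLOSE,np.ones((29,29)))
    w=((big>90)&(closed>0)).astype(np.uint8)
    n,l,st,ce=cv2.connectedComponentsWithStats(w)
    out=[]
    for i in range(1,n):
        a=st[i,4]; 
        if 40<a<500 and max(st[i,2],st[i,3])<28 and min(st[i,2],st[i,3])>6: out.append(((ce[i]+.5)/4-.5,a))
    return out
if __name__=="__main__":
    for n in ("w1","w2"):
        f,K,C=load(n)
        for p,a in dots(f): print(n,(p*1.5625).round(0),a,onz(K,C,p,30).round(1)[:2])
E
python3 m.py
```

```text
w1 [798.  48.] 119 [812.4  74.3]
w1 [228. 185.] 450 [461.5 266.3]
w1 [290. 187.] 441 [493.9 236.3]
w1 [362. 188.] 435 [531.5 201.5]
w1 [423. 189.] 439 [563.9 171.7]
w1 [494. 191.] 416 [601.4 136.9]
w1 [556. 192.] 421 [633.8 107. ]
w1 [232. 207.] 116 [452.2 254. ]
w1 [552. 215.] 266 [621.9  95.4]
w1 [234. 222.] 79 [445.4 245.6]
w1 [286. 238.] 211 [466.1 212.4]
w1 [499. 242.] 98 [580.8 105.9]
w1 [231. 257.] 260 [425.8 229.3]
w1 [284. 257.] 98 [455. 203.]
w1 [497. 261.] 64 [570.6  95.8]
w1 [236. 302.] 358 [403.  202.9]
w1 [294. 303.] 359 [435.5 172.9]
w1 [362. 305.] 368 [472.9 138.2]
w1 [420. 306.] 366 [505.4 108.3]
w1 [487. 307.] 367 [543.   73.6]
w1 [545. 308.] 370 [575.3  43.7]
w1 [509. 394.] 436 [510.8   6.3]
w1 [540. 443.] 107 [502.6 -44.3]
w1 [132. 456.] 233 [244.2 169. ]
w1 [420. 464.] 147 [416.4   6.4]
w1 [ 67. 508.] 160 [165.5 173.1]
w1 [ 69. 528.] 310 [150.6 159.2]
w2 [326. 186.] 432 [461.7 266. ]
w2 [388. 187.] 440 [494.  236.1]
w2 [459. 189.] 430 [531.6 201.4]
w2 [521. 190.] 429 [564.  171.5]
w2 [592. 191.] 423 [601.7 136.8]
w2 [653. 193.] 428 [634.  106.8]
w2 [517. 210.] 75 [553.3 161.8]
w2 [521. 267.] 66 [529.5 126.8]
w2 [513. 268.] 55 [524.6 130.4]
w2 [328. 303.] 372 [403.1 202.7]
w2 [386. 304.] 368 [435.5 172.8]
w2 [454. 305.] 373 [473.2 138. ]
w2 [512. 306.] 364 [505.5 108.1]
w2 [579. 307.] 360 [543.   73.4]
w2 [637. 308.] 359 [575.5  43.5]
w2 [470. 396.] 51 [434.7  72.3]
w2 [508. 435.] 292 [436.   25.1]
w2 [132. 456.] 226 [192.4 215.7]
w2 [455. 464.] 119 [386.6  33.3]
w2 [ 69. 522.] 99 [103.6 209.7]
w2 [354. 594.] 349 [234.8  -7.1]
```

Run:
```python
from h import *
go([518.5,154.9,60],np.radians(47.26))
f,K,C=load("scene1")
for uv in [(370,265),(440,288)]: print(onz(K,C,np.array(uv)/1.5625,0).round())
```

```text
shift [ 12.95  62.35 180.23] turn [ 0.0005 -0.0005  0.0188]
[675. 447.   0.]
[732. 317.   0.]
```

```bash
python3 -m inch '[[[13,62,40,0,0,0.019,89],[13,62,80,0,0,0.019,89],[13,62,110,0,0,0.019,89],[13,62,130,0,0,0.019,89],[13,62,145,0,0,0.019,89],[13,62,160,0,0,0.019,89],[13,62,170,0,0,0.019,89],[13,62,180,0,0,0.019,89],[13,62,180,0,0,0.019,89],[13,62,180,0,0,0.019,60],[13,62,180,0,0,0.019,40],[13,62,180,0,0,0.019,40],[13,62,180,0,0,0.019,40],[13,62,180,0,0,0.019,40],[13,62,180,0,0,0.019,40],[13,62,180,0,0,0.019,40]]]'
```

```text
t: 4.15
ee_pos: [517.6, 155.2, 60.0]
orientation: [2.879, 1.258, 0.0]
ft_force: [-0.3, -0.3, 0.1]
width: 35.6
grasp_force: 0.0
```

Run:
```python
from h import *
shot("wrist","w3")
f,K,C=load("w3"); f2,_,_=shot("side")
a=cv2.resize(f[:,:,::-1],(800,600))
b=cv2.resize(f2[130:240,260:400,::-1],(400,314),interpolation=cv2.INTER_CUBIC)
cv2.imwrite("pics/v3.png",np.hstack([cv2.resize(a,(400,300)),cv2.resize(b,(400,300))]))
```

```text
(no output)
```

View pics/v3.png

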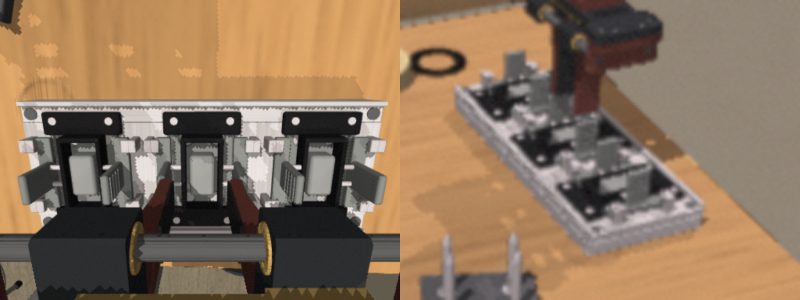

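Run:
```python
from h import *
f,K,C=load("w3")
print(status.get_obs()["width"],status.get_obs()["grasp_force"])
cv2.imwrite("pics/v4.png",cv2.resize(f[130:320,150:370,::-1],(695,600),interpolation=cv2.INTER_CUBIC))
```

```text
35.119992418575265 0.0
```

View pics/v4.png

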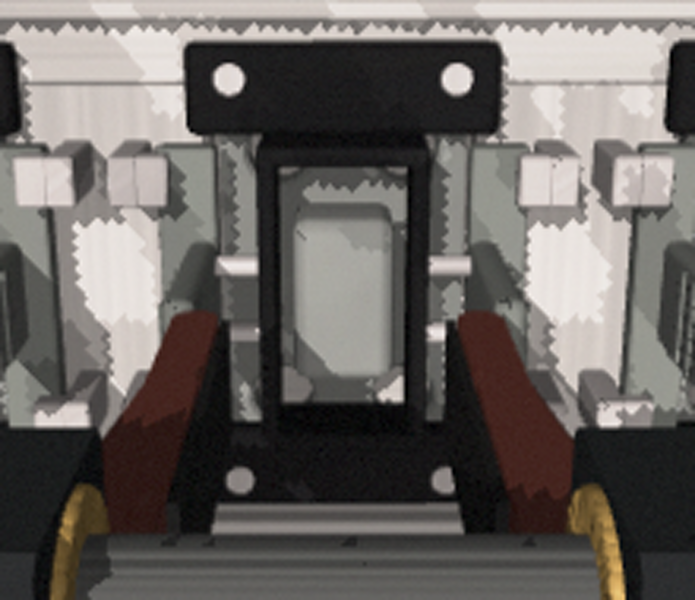

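```bash
python3 -m inch '[[[0,0,-10,0,0,0,40],[0,0,-25,0,0,0,40],[0,0,-40,0,0,0,40],[0,0,-40,0,0,0,89],[0,0,-40,0,0,0,89],[0,0,-40,0,0,0,89],[0,0,-40,0,0,0,89],[0,0,-40,0,0,0,89]]]'
python3 - <<'E'
from h import *
f,K,C=shot("wrist","w5"); f2,_,_=shot("side","s5")
print(status.get_obs()["width"])
a=cv2.resize(f[100:340,100:420,::-1],(400,300),interpolation=cv2.INTER_CUBIC)
b=cv2.resize(f2[130:240,260:400,::-1],(400,300),interpolation=cv2.INTER_CUBIC)
cv2.imwrite("pics/v5.png",np.hstack([a,b]))
E
```

```text
t: 5.05
ee_pos: [517.2, 155.0, 99.4]
orientation: [-2.879, -1.258, 0.002]
ft_force: [1.0, -0.9, -0.9]
width: 71.9
grasp_force: 0.0
76.98998124290627
```

View pics/v5.png

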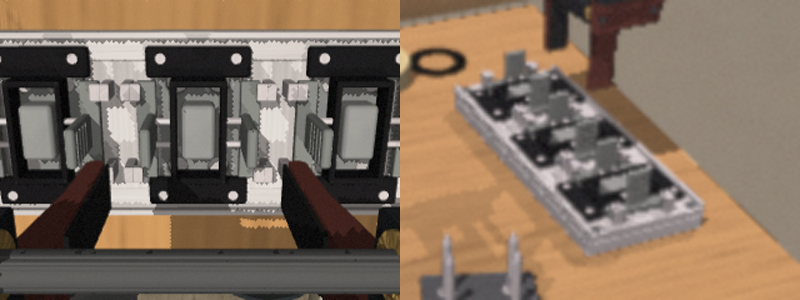

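Run:
```python
from h import *
f,K,C=load("s5"); s=status.get_obs(); M=R.from_rotvec(s["orientation"]).as_matrix()
print(s["ee_pos"])
for z in (-20,0,19):
  for y in (-45,45): print(z,y,proj(K,C,s["ee_pos"]+M@np.array([0,y,z])).round(1))
for p in [(518.5,154.9,68)]: 
  for y in (-30,30): print("tabtop",proj(K,C,np.array(p)+M@np.array([0,y,0])).round(1))
fw,Kw,Cw=load("w5")
f1,K1,C1=load("scene1")
print([proj(K1,C1,[518.5,154.9,z])*1.5625 for z in (24,68)])
```

```text
[517.36708689 155.08238336  99.5789644 ]
-20 -45 [329.5 159.4]
-20 45 [313.2 144.1]
0 -45 [328.9 166.1]
0 45 [312.9 150.6]
19 -45 [328.5 172.4]
19 45 [312.6 156.7]
tabtop [325.  173.6]
tabtop [314.5 163.1]
[array([414.60453701, 408.93559111]), array([415.19261959, 392.77372525])]
```

The fingertips show about 10 mm behind the TCP in both the wrist and side views, where 19 mm ahead was stated. The first close therefore passed above the tabs, so I'll go lower in small steps.

```bash
python3 -m inch '[[[1,1,15,0,0,0,89],[1,1,30,0,0,0,89],[1,1,42,0,0,0,89],[1,1,50,0,0,0,89],[1,1,54,0,0,0,89],[1,1,54,0,0,0,89],[1,1,54,0,0,0,40],[1,1,54,0,0,0,40],[1,1,54,0,0,0,40],[1,1,54,0,0,0,40],[1,1,54,0,0,0,40],[1,1,54,0,0,0,40],[1,1,54,0,0,0,40],[1,1,54,0,0,0,40]]]'
```

```text
t: 6.55
ee_pos: [519.4, 155.4, 47.0]
orientation: [2.879, 1.258, 0.002]
ft_force: [-2.5, -0.3, 10.4]
width: 43.8
grasp_force: 30.1
```

```bash
python3 -m inch '[[[0,0,-5,0,0,0,40],[0,0,-15,0,0,0,40],[0,0,-30,0,0,0,40],[0,0,-45,0,0,0,40],[0,0,-60,0,0,0,40],[0,0,-60,0,0,0,40],[0,0,-60,0,0,0,40]]]'
python3 - <<'E'
from h import *
f,K,C=shot("wrist","w6"); f2,_,_=shot("side","s6")
a=cv2.resize(f[100:340,100:420,::-1],(400,300),interpolation=cv2.INTER_CUBIC)
b=cv2.resize(f2[110:220,260:400,::-1],(400,300),interpolation=cv2.INTER_CUBIC)
cv2.imwrite("pics/v6.png",np.hstack([a,b]))
E
```

```text
t: 7.25
ee_pos: [519.0, 155.2, 106.2]
orientation: [2.879, 1.258, 0.001]
ft_force: [-0.2, 0.7, -1.7]
width: 43.5
grasp_force: 30.0
```

View pics/v6.png

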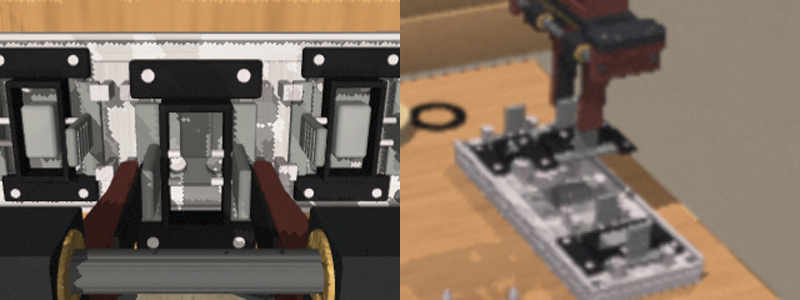

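The frame came off cleanly (43.5 mm grip, 30 N), and its window now shows cell B's plate below. I'll lay it aside at about (610,255).

```bash
python3 -m inch '[[[25,0,-5,0,0,0,40],[60,0,-5,0,0,0,40],[95,0,-5,0,0,0,40],[120,0,10,0,0,0,40],[135,0,30,0,0,0,40],[135,0,50,0,0,0,40],[135,0,65,0,0,0,40],[135,0,75,0,0,0,40],[135,0,80,0,0,0,40],[135,0,80,0,0,0,40],[135,0,80,0,0,0,40]]]'
```

```text
t: 8.45
ee_pos: [611.2, 254.3, 26.6]
orientation: [2.879, 1.257, 0.002]
ft_force: [-0.2, -0.1, -1.8]
width: 43.6
grasp_force: 30.0
```

```bash
python3 -m inch '[[[0,0,1,0,0,0,40],[0,0,2,0,0,0,40],[0,0,3,0,0,0,40],[0,0,3,0,0,0,40]]]'
```

```text
t: 8.85
ee_pos: [610.9, 254.3, 23.3]
orientation: [2.879, 1.258, 0.001]
ft_force: [0.5, 0.2, -1.6]
width: 43.5
grasp_force: 30.0
```

```bash
python3 -m inch '[[[0,0,1,0,0,0,40],[0,0,2,0,0,0,40],[0,0,2,0,0,0,40]]]'
```

```text
t: 9.15
ee_pos: [611.1, 254.4, 23.0]
orientation: [2.879, 1.258, 0.001]
ft_force: [-5.4, -2.7, 14.7]
width: 43.9
grasp_force: 30.1
```

```bash
python3 -m inch '[[[0,0,-1,0,0,0,89],[0,0,-1,0,0,0,89],[0,0,-1,0,0,0,89],[0,0,-1,0,0,0,89],[0,0,-1,0,0,0,89],[0,0,-30,0,0,0,89],[0,0,-70,0,0,0,89],[5,-10,-110,0,0,0,89],[10,-40,-150,0,0,0,89],[15,-80,-190,0,0,0,89],[15,-125,-217,0,0,0,89],[15,-125,-217,0,0,0,89],[15,-125,-217,0,0,0,89]]]'
python3 -c "
from h import *
shot('wrist','w7')"
python3 -m inch '[[[0,-35,0,0,0,0,89],[0,-70,0,0,0,0,89],[0,-70,0,0,0,0,89],[0,-70,0,0,0,0,89]]]'
python3 -c "
from h import *
shot('wrist','w8')
f,_,_=load('w7');g,_,_=load('w8')
cv2.imwrite('pics/v7.png',np.vstack([cv2.resize(a[0:230,:,::-1],(668,300),interpolation=cv2.INTER_CUBIC) for a in (f,g)]))"
```

```text
t: 10.45
ee_pos: [528.8, 351.4, 238.9]
orientation: [-2.877, -1.261, -0.003]
ft_force: [0.3, -1.1, 0.0]
width: 78.4
grasp_force: 0.0
t: 10.9
ee_pos: [478.1, 396.7, 236.3]
orientation: [2.878, 1.257, -0.004]
ft_force: [0.3, 0.0, 0.1]
width: 78.0
grasp_force: 0.0
```

View pics/v7.png

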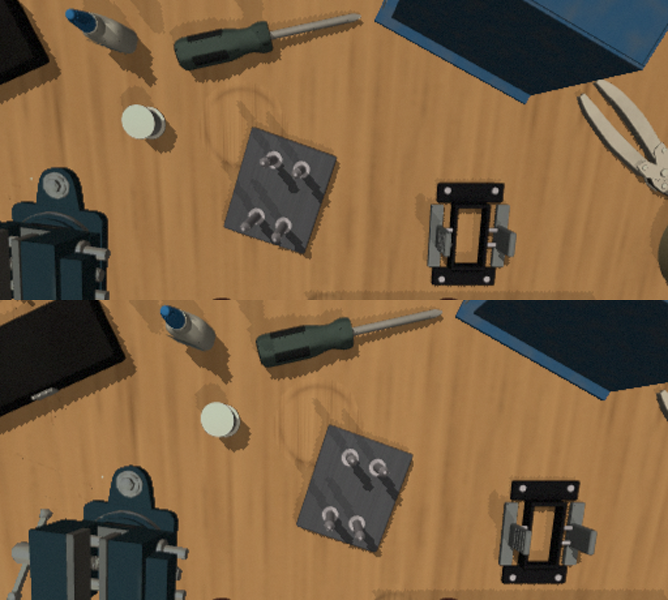

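The view shows the stud base at about (280,190) in the upper crop, with four studs and their bright feet. The laid-aside frame is at (470,233), standing flat. The screwdriver, pliers, bottle and cap are clear of it.

```bash
cat > base.py <<'E'
from m import *
def base(n):
    f,K,C=load(n); hsv=cv2.cvtColor(f,cv2.COLOR_RGB2HSV)
    m=((hsv[:,:,1]<60)&(hsv[:,:,2]<140)&(hsv[:,:,2]>40)).astype(np.uint8)
    m=cv2.morphologyEx(m,cv2.MORPH_OPEN,np.ones((3,3)))
    m=cv2.morphologyEx(m,cv2.MORPH_CLOSE,np.ones((9,9)))
    best=None
    for c in cv2.findContours(m,cv2.RETR_EXTERNAL,cv2.CHAIN_APPROX_NONE)[0]:
        if cv2.contourArea(c)<2500: continue
        w=np.array([onz(K,C,p[0],12)[:2] for p in c],np.float32)
        r=cv2.minAreaRect(w)
        if abs(max(r[1])-96)<12 and abs(min(r[1])-80)<12:
            b=cv2.boxPoints(r); i=0 if np.linalg.norm(b[1]-b[0])>np.linalg.norm(b[2]-b[1]) else 1
            e=b[i+1]-b[i]; a=np.degrees(np.arctan2(e[1],e[0]))%180
            best=(np.array(r[0]),np.array(r[1]),a)
    return best
def studfeet(n,c):
    f,K,C=load(n); g=cv2.cvtColor(f,cv2.COLOR_RGB2GRAY); big=cv2.resize(g,None,fx=4,fy=4,interpolation=cv2.INTER_CUBIC)
    k,l,st,ce=cv2.connectedComponentsWithStats((big>140).astype(np.uint8)); o=[]
    for i in range(1,k):
        p=onz(K,C,(ce[i]+.5)/4-.5,12)[:2]
        if np.linalg.norm(p-c)<42 and st[i,4]>30: o.append((p.round(1),st[i,4]))
    return o
E
python3 - <<'E'
from base import *
for n in ("w7","w8"):
    b=base(n); print(n,b)
    if b: print(studfeet(n,b[0]))
    f,K,C=load(n)
    print([(onz(K,C,p,6).round(1)[:2].tolist(),a) for p,a in dots(f) if a>300 and np.linalg.norm(onz(K,C,p,6)[:2]-[611,254])<60])
E
```

```text
w7 (array([508.06375122, 404.72634888]), array([94.77186584, 78.80134583]), np.float32(28.086714))
[(array([529.7, 430.4]), np.int32(456)), (array([516. , 433.6]), np.int32(36)), (array([540.9, 407.3]), np.int32(531)), (array([520.2, 425. ]), np.int32(62)), (array([480.9, 405.1]), np.int32(439)), (array([492.7, 381.6]), np.int32(485))]
[([623.6, 300.3], np.int32(328)), ([655.8, 270.3], np.int32(322)), ([564.9, 237.0], np.int32(301))]
w8 (array([507.80856323, 404.85140991]), array([94.93912506, 78.80216217]), np.float32(28.210344))
[(array([525.5, 430.7]), np.int32(865)), (array([525.2, 425.4]), np.int32(48)), (array([537.2, 407.8]), np.int32(807)), (array([539.7, 398.1]), np.int32(46)), (array([479.1, 405.4]), np.int32(630)), (array([491. , 381.9]), np.int32(697)), (array([468.9, 395.3]), np.int32(31))]
[([656.0, 270.1], np.int32(347)), ([623.6, 300.1], np.int32(337)), ([633.1, 241.5], np.int32(337)), ([565.0, 236.9], np.int32(306)), ([597.5, 206.8], np.int32(316))]
```

```bash
python3 -m inch '[[[-30,40,0,0,0,0,89],[-60,80,0,0,0,0,89],[-90,120,20,0,0,0,60],[-120,155,36,0,0,0,50],[-150,194,36,0,0,0,45],[-150,194,36,0,0,0,45],[-150,194,36,0,0,0,45]]]'
python3 -c "
from h import *
shot('wrist','w9')"
python3 -m inch '[[[0,-20,30,0,0,0,45],[0,-35,50,0,0,0,45],[0,-35,50,0,0,0,45],[0,-35,50,0,0,0,45]]]'
python3 -c "
from h import *
shot('wrist','w10')
f,_,_=load('w9');g,_,_=load('w10')
cv2.imwrite('pics/v9.png',np.hstack([cv2.resize(a[50:290,130:400,::-1],(400,356),interpolation=cv2.INTER_CUBIC) for a in (f,g)]))"
```

```text
t: 11.65
ee_pos: [519.0, 153.5, 201.6]
orientation: [-2.882, -1.251, 0.001]
ft_force: [-0.3, -0.6, 0.3]
width: 41.7
grasp_force: 0.0
t: 12.1
ee_pos: [492.9, 180.7, 152.3]
orientation: [2.877, 1.261, 0.0]
ft_force: [0.7, 0.1, -0.7]
width: 39.6
grasp_force: 0.0
```

View pics/v9.png

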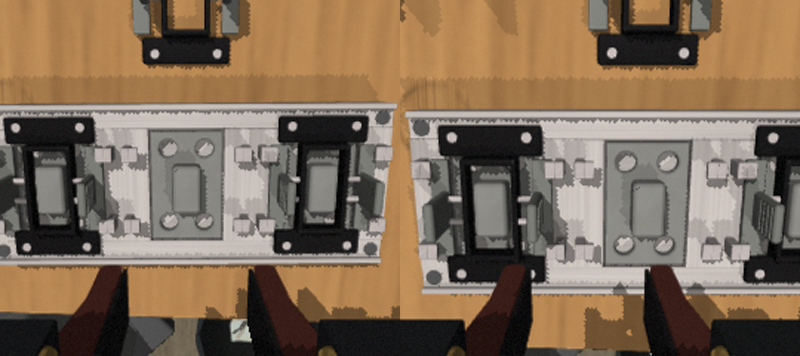

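The plate in cell B is fully visible, with its boss at (187,190) left and (647,208) right, and its long side along the mould's x. I'll measure its outline.

```bash
cat > plate.py <<'E'
from base import *
def plate(n,near,zt=23,size=(78,50)):
    f,K,C=load(n); g=cv2.cvtColor(f,cv2.COLOR_RGB2GRAY); out=[]
    g=cv2.resize(g,None,fx=3,fy=3,interpolation=cv2.INTER_LINEAR)
    for th in (130,140,150,160,170):
        m=cv2.morphologyEx(((g<th)&(g>60)).astype(np.uint8),cv2.MORPH_OPEN,np.ones((13,13)))
        for c in cv2.findContours(m,cv2.RETR_EXTERNAL,cv2.CHAIN_APPROX_NONE)[0]:
            if cv2.contourArea(c)<9*800: continue
            w=np.array([onz(K,C,(p[0]+.5)/3-.5,zt)[:2] for p in c],np.float32); r=cv2.minAreaRect(w)
            if np.linalg.norm(np.array(r[0])-near)<25 and abs(max(r[1])-size[0])<7 and abs(min(r[1])-size[1])<7:
                b=cv2.boxPoints(r); i=0 if np.linalg.norm(b[1]-b[0])>np.linalg.norm(b[2]-b[1]) else 1
                e=b[i+1]-b[i]; out.append((th,np.round(r[0],1),np.round(r[1],1),round(float(np.degrees(np.arctan2(e[1],e[0]))%180),2)))
    return out
E
python3 - <<'E'
from plate import *
for n in ("w9","w10"):
    for o in plate(n,[518,155]): print(n,o)
go([519,155.5,60],np.radians(47.26))
E
```

```text
w9 (140, array([518.8, 155.4]), array([82.1, 54.6]), 46.94)
w9 (150, array([518.7, 155.4]), array([82.8, 55.1]), 46.94)
w10 (150, array([518.7, 154.7]), array([82.4, 54.8]), 47.33)
w10 (160, array([518.8, 154.7]), array([82.7, 55.3]), 47.33)
w10 (170, array([518.9, 154.7]), array([82.7, 55.7]), 47.33)
shift [-1.38 35.49 92.93] turn [ 0.0009 -0.0014  0.0005]
```

```bash
python3 -m inch '[[[-1,20,30,0,0,0,45],[-1,35,60,0,0,0,45],[-1,35,80,0,0,0,45],[-1,35,93,0,0,0,45],[-1,35,100,0,0,0,45],[-1,35,102,0,0,0,45],[-1,35,102,0,0,0,45]]]'
python3 -m inch '[[[0,0,2,0,0,0,45],[0,0,4,0,0,0,45],[0,0,6,0,0,0,45],[0,0,6,0,0,0,45]]]'
python3 -m inch '[[[0,0,2,0,0,0,45],[0,0,4,0,0,0,45],[0,0,4,0,0,0,45]]]'
```

```text
t: 12.85
ee_pos: [518.1, 155.5, 50.6]
orientation: [2.878, 1.258, 0.002]
ft_force: [0.1, 0.4, 0.1]
width: 39.5
grasp_force: 0.0
t: 13.25
ee_pos: [517.5, 155.2, 43.9]
orientation: [-2.879, -1.258, 0.0]
ft_force: [0.4, -0.3, 0.4]
width: 39.6
grasp_force: 0.0
t: 13.55
ee_pos: [517.4, 155.1, 39.7]
orientation: [-2.879, -1.258, 0.001]
ft_force: [0.2, 0.1, -0.8]
width: 39.4
grasp_force: 0.0
```

```bash
python3 -m inch '[[[0,0,4,0,0,0,45],[0,0,8,0,0,0,45],[0,0,10,0,0,0,45],[0,0,10,0,0,0,45]]]'
python3 -m inch '[[[0,0,2,0,0,0,45],[0,0,4,0,0,0,45],[0,0,6,0,0,0,45],[0,0,6,0,0,0,45]]]'
python3 -m inch '[[[0,0,2,0,0,0,45],[0,0,4,0,0,0,45],[0,0,4,0,0,0,45]]]'
```

```text
t: 13.95
ee_pos: [517.3, 155.1, 29.5]
orientation: [-2.879, -1.258, 0.001]
ft_force: [-0.5, -0.1, -0.8]
width: 39.9
grasp_force: 0.0
t: 14.35
ee_pos: [517.4, 155.1, 23.7]
orientation: [-2.879, -1.258, 0.001]
ft_force: [0.5, -0.5, -0.4]
width: 39.3
grasp_force: 0.0
t: 14.65
ee_pos: [517.4, 155.1, 19.7]
orientation: [-2.879, -1.258, 0.001]
ft_force: [0.1, 0.4, 0.3]
width: 39.3
grasp_force: 0.0
```

```bash
python3 -m inch '[[[1,0,2,0,0,0,45],[1,0,4,0,0,0,45],[1,0,4,0,0,0,45],[1,0,4,0,0,0,15],[1,0,4,0,0,0,15],[1,0,4,0,0,0,15],[1,0,4,0,0,0,15],[1,0,4,0,0,0,15],[1,0,4,0,0,0,15],[1,0,4,0,0,0,15]]]'
python3 -m inch '[[[0,0,-3,0,0,0,15],[0,0,-10,0,0,0,15],[0,0,-25,0,0,0,15],[0,0,-50,0,0,0,15],[0,0,-80,0,0,0,15],[0,0,-105,0,0,0,15],[0,0,-105,0,0,0,15],[0,0,-105,0,0,0,15]]]'
python3 -c "
from h import *
shot('wrist','w11');shot('side','s11')"
```

```text
t: 15.65
ee_pos: [518.4, 155.9, 16.0]
orientation: [2.879, 1.258, 0.0]
ft_force: [-0.6, 0.3, 0.8]
width: 19.8
grasp_force: 30.0
t: 16.45
ee_pos: [518.5, 156.0, 121.9]
orientation: [2.879, 1.258, 0.003]
ft_force: [0.2, -0.0, -1.4]
width: 19.9
grasp_force: 30.0
```

View pics/w11.png

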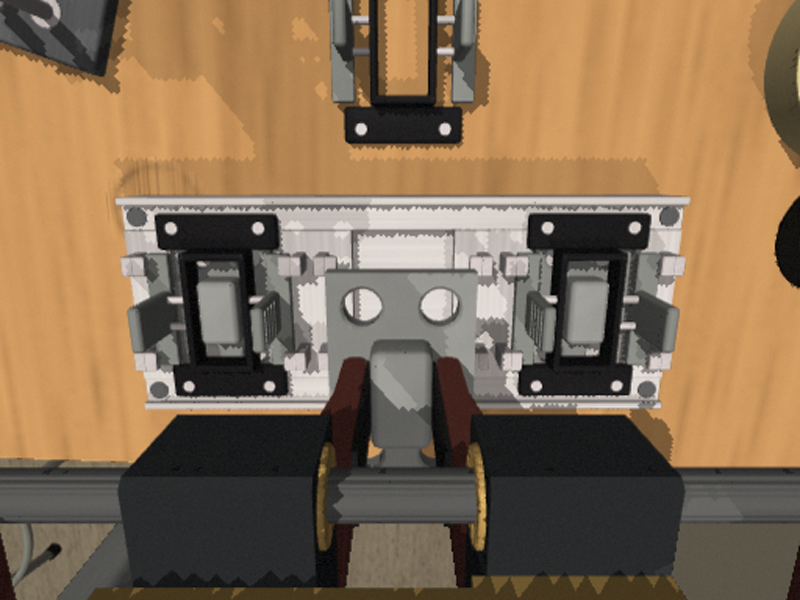

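```bash
cat > inhand.py <<'E'
from h import *
def holes(n,zt=-7,boxr=(165,235),boxc=(200,320)):
    f,K,C=load(n); g=cv2.cvtColor(f,cv2.COLOR_RGB2GRAY)
    H=np.array(HE)
    # holes = contours inside the grey plate, found as near-circular blobs that differ from the plate grey
    sub=cv2.GaussianBlur(g[boxr[0]:boxr[1],boxc[0]:boxc[1]],(3,3),0)
    big=cv2.resize(sub,None,fx=4,fy=4,interpolation=cv2.INTER_CUBIC); e=cv2.Canny(big,60,140)
    cs=cv2.HoughCircles(big,cv2.HOUGH_GRADIENT,1,80,param1=140,param2=15,minRadius=30,maxRadius=60)
    for c in (cs[0][:4] if cs is not None else []):
        uv=(c[:2]+.5)/4-.5+[boxc[0],boxr[0]]
        o,v=ray(K,H,uv); p=o+v*(zt-o[2])/v[2]; print(n,"px",(uv*1.5625).round(0),"r",c[2]/4,"tool",p.round(1))
HE=[[0.0001,-0.9649,-0.2626,71.8745],[1.0,-0.0002,0.0008,0.0693],[-0.0008,-0.2626,0.9649,-175.0303],[0,0,0,1]]
def tp(n,uv8,zt):
    f,K,C=load(n); o,v=ray(K,np.array(HE),np.array(uv8)/1.5625); return (o+v*(zt-o[2])/v[2]).round(1)
E
python3 - <<'E'
from inhand import *
holes("w11")
for uv,z in [((362,306),-7),((440,306),-7),((327,270),-7),((476,270),-7),((371,341),-23),((430,341),-23)]: print(uv,z,tp("w11",uv,z))
E
```

```text
w11 px [438. 302.] r 11.725 tool [28.5 12.7 -7. ]
w11 px [362. 303.] r 11.2 tool [ 28.3 -12.4  -7. ]
(362, 306) -7 [ 27.2 -12.6  -7. ]
(440, 306) -7 [27.2 13.3 -7. ]
(327, 270) -7 [ 39.3 -23.8  -7. ]
(476, 270) -7 [39.3 24.8 -7. ]
(371, 341) -23 [ 20.3  -8.9 -23. ]
(430, 341) -23 [ 20.3   9.2 -23. ]
```

The plate is in the grip: holes at (362,305) and (439,305), within 1 mm of the expected tool position. Next I'll go to the base and take a check look from short of it.

Run:
```python
from h import *
go([455,377,185],np.radians(28.1))
```

```text
shift [ 119.9  -196.26  -64.71] turn [-0.0005  0.0013  0.3334]
```

```bash
python3 -m inch '[[[20,-30,-30,0,0,0.05,15],[42,-70,-60,0,0,0.12,15],[65,-110,-65,0,0,0.2,15],[90,-150,-65,0,0,0.27,15],[110,-182,-65,0,0,0.333,15],[120,-196,-65,0,0,0.333,15],[120,-196,-65,0,0,0.333,15],[120,-196,-65,0,0,0.333,15]]]'
python3 - <<'E'
from base import *
shot('wrist','w12'); b=base('w12'); print(b)
if b: print(studfeet('w12',b[0]))
p=b[0] if b else [508,404.8]
go([p[0],p[1],110],np.radians(28.1))
E
```

```text
t: 17.35
ee_pos: [455.6, 376.0, 184.8]
orientation: [3.045, 0.765, -0.003]
ft_force: [0.1, -0.8, -1.3]
width: 19.6
grasp_force: 30.0
None
shift [59.83 -1.21 74.94] turn [0.0008 0.002  0.0006]
```

View pics/w12.png

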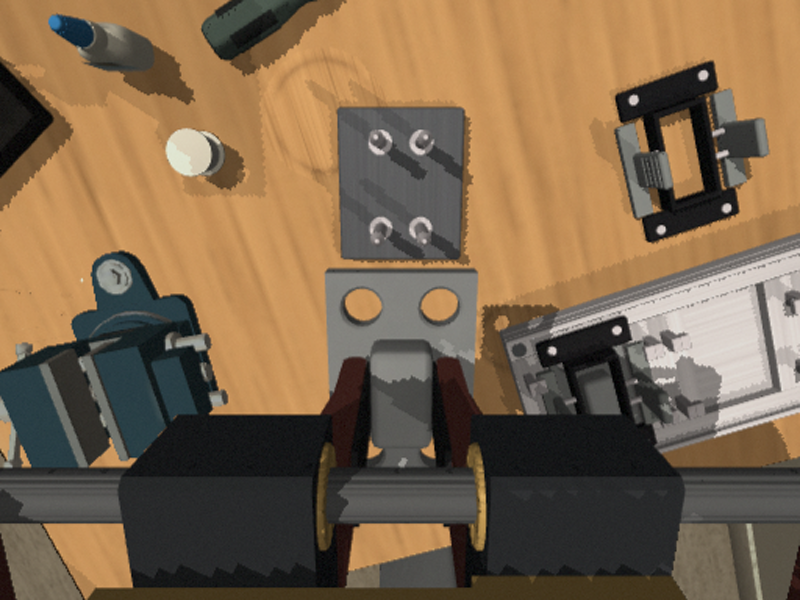

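The base stands at (338–465, 107–259), almost square to the tool. The plate, with its holes at (362,305) and (440,305), lies just below it in the image. The colour mask merged the two, so I'll separate them.

```bash
cat > base.py <<'E'
from m import *
def base(n,rowmax=270):
    """dark steel base top (z=12); keeps only rows above the held plate"""
    f,K,C=load(n); lab=cv2.cvtColor(f,cv2.COLOR_RGB2LAB).astype(int); best=None
    chroma=np.hypot(lab[:,:,1]-128,lab[:,:,2]-128)
    for hi in (90,105,120,140):
        m=((chroma<10)&(lab[:,:,0]<hi)&(lab[:,:,0]>35)).astype(np.uint8); m[int(rowmax/1.5625):]=0
        m=cv2.morphologyEx(m,cv2.MORPH_CLOSE,np.ones((9,9))); m=cv2.morphologyEx(m,cv2.MORPH_OPEN,np.ones((9,9)))
        for c in cv2.findContours(m,cv2.RETR_EXTERNAL,cv2.CHAIN_APPROX_NONE)[0]:
            if cv2.contourArea(c)<2500: continue
            w=np.array([onz(K,C,p[0],12)[:2] for p in c],np.float32); r=cv2.minAreaRect(w)
            if abs(max(r[1])-95)<6 and abs(min(r[1])-79)<6:
                b=cv2.boxPoints(r); i=0 if np.linalg.norm(b[1]-b[0])>np.linalg.norm(b[2]-b[1]) else 1
                e=b[i+1]-b[i]; print(n,hi,np.round(r[0],1),np.round(r[1],1),np.degrees(np.arctan2(e[1],e[0]))%180); best=np.array(r[0])
    return best
E
python3 - <<'E'
from base import *
print(base('w7'),base('w8'),base('w12',263))
f,K,C=load('w12')
q=[onz(K,C,np.array(p)/1.5625,12)[:2].round(1) for p in [(338,108),(465,107),(462,259),(341,257)]]; print(q,np.mean(q,0))
E
```

```text
w7 90 [510.2 405.6] [90.6 79.3] 28.193947
w7 105 [510.2 405.6] [90.6 79.3] 28.193947
w7 120 [510.2 405.6] [90.6 79.3] 28.193947
w7 140 [510.2 405.6] [90.6 79.3] 28.193947
w8 90 [509.5 405.5] [91.6 79.3] 28.324228
w8 105 [509.5 405.5] [91.6 79.3] 28.324228
w8 120 [509.5 405.5] [91.6 79.3] 28.324228
w8 140 [509.5 405.5] [91.6 79.3] 28.324228
w12 105 [507.7 404.6] [94.3 79.4] 28.201017
w12 120 [507.7 404.6] [94.3 79.4] 28.20105
w12 140 [507.7 404.6] [94.3 79.4] 28.20105
[510.24938965 405.64752197] [509.48901367 405.49404907] [507.74212646 404.57675171]
[array([530.9, 460.9]), array([568.8, 391.5]), array([485.1, 345.4]), array([448. , 417.5])] [508.2   403.825]
```

Run:
```python
from h import *
go([507.5,404.3,90],np.radians(28.2))
```

```text
shift [59.2  -1.02 94.94] turn [ 0.0008  0.002  -0.0011]
```

```bash
python3 -m inch '[[[30,-1,20,0,0,0,15],[59,-1,50,0,0,0,15],[59,-1,80,0,0,0,15],[59,-1,95,0,0,0,15],[59,-1,100,0,0,0,15],[59,-1,100,0,0,0,15]]]'
python3 - <<'E'
from h import *
go([507.5,404.3,90],np.radians(28.2))
E
```

```text
t: 18.0
ee_pos: [507.4, 404.7, 85.8]
orientation: [3.047, 0.762, -0.002]
ft_force: [-0.9, -0.2, -1.0]
width: 19.8
grasp_force: 30.0
shift [-0.08  0.45 -4.24] turn [ 0.0003  0.0013 -0.0021]
```

```bash
python3 -m inch '[[[0,0,4,0,0,0,15],[0,0,9,0,0,0,15],[0,0,14,0,0,0,15],[0,0,19,0,0,0,15],[0,0,24,0,0,0,15],[0,0,24,0,0,0,15]]]'
```

```text
t: 18.6
ee_pos: [507.0, 405.5, 61.1]
orientation: [3.047, 0.763, -0.002]
ft_force: [-0.1, -0.2, -1.4]
width: 19.8
grasp_force: 30.0
```

```bash
python3 -m inch '[[[0,0,8,0,0,0,15],[0,0,16,0,0,0,15],[0,0,24,0,0,0,15],[0,0,31,0,0,0,15],[0,0,38,0,0,0,15],[0,0,42,0,0,0,15],[0,0,45,0,0,0,15],[0,0,45,0,0,0,15]]]'
```

```text
t: 19.4
ee_pos: [507.4, 405.7, 16.6]
orientation: [3.047, 0.763, -0.001]
ft_force: [0.5, -0.3, -0.8]
width: 19.7
grasp_force: 30.0
```

```bash
python3 -m inch '[[[0,0,1,0,0,0,15],[0,0,2,0,0,0,15],[0,0,3,0,0,0,15],[0,0,3,0,0,0,15]]]'; python3 -m inch '[[[0,0,1,0,0,0,15],[0,0,1.5,0,0,0,15],[0,0,1.5,0,0,0,15]]]'
```

```text
t: 19.8
ee_pos: [507.5, 405.8, 14.0]
orientation: [-3.047, -0.763, -0.0]
ft_force: [-0.6, -0.2, -1.3]
width: 19.9
grasp_force: 30.0
t: 20.1
ee_pos: [507.7, 405.9, 13.1]
orientation: [-3.047, -0.763, -0.0]
ft_force: [-0.7, -0.8, 4.8]
width: 20.2
grasp_force: 30.0
```

Plate 1 is fully seated (contact at 13 mm). I'll release it, then move frame A onto the emptied cell B.

```bash
python3 -m inch '[[[0,0,-0.5,0,0,0,38],[0,0,-0.5,0,0,0,38],[0,0,-0.5,0,0,0,38],[0,0,-0.5,0,0,0,38],[0,0,-30,0,0,0,38],[0,0,-70,0,0,0,38],[0,0,-110,0,0,0,60],[0,0,-125,0,0,0,89],[0,0,-125,0,0,0,89]]]'
python3 - <<'E'
from h import *
shot('wrist','w13')
go([448.5,219.6,110],np.radians(47.26))
E
```

```text
t: 21.0
ee_pos: [508.9, 406.8, 139.9]
orientation: [-3.046, -0.763, -0.007]
ft_force: [0.3, -0.4, 0.2]
width: 53.4
grasp_force: 0.0
shift [-140.07  136.42   27.51] turn [ 0.     -0.0012 -0.334 ]
```

```bash
python3 -m inch '[[[-30,28,0,0,0,-0.08,89],[-60,58,5,0,0,-0.16,89],[-90,88,10,0,0,-0.24,89],[-120,117,20,0,0,-0.31,89],[-140,136,27,0,0,-0.334,89],[-140,136,27,0,0,-0.334,89],[-140,136,27,0,0,-0.334,89]]]'
python3 - <<'E'
from h import *
go([448.5,219.6,42],np.radians(47.26))
E
```

```text
t: 21.75
ee_pos: [447.5, 219.3, 109.1]
orientation: [-2.879, -1.257, 0.004]
ft_force: [-0.6, -0.4, 0.2]
width: 78.0
grasp_force: 0.0
shift [ 1.09  0.63 67.06] turn [-0.0011  0.0023 -0.0018]
```

```bash
python3 -m inch '[[[1,0.6,25,0,0,0,89],[1,0.6,45,0,0,0,89],[1,0.6,58,0,0,0,89],[1,0.6,65,0,0,0,89],[1,0.6,67,0,0,0,89],[1,0.6,67,0,0,0,89],[1,0.6,67,0,0,0,40],[1,0.6,67,0,0,0,40],[1,0.6,67,0,0,0,40],[1,0.6,67,0,0,0,40],[1,0.6,67,0,0,0,40],[1,0.6,67,0,0,0,40],[1,0.6,67,0,0,0,40],[1,0.6,67,0,0,0,40]]]'; python3 -m inch '[[[0,0,-5,0,0,0,40],[0,0,-15,0,0,0,40],[0,0,-30,0,0,0,40],[0,0,-45,0,0,0,40],[0,0,-60,0,0,0,40],[0,0,-60,0,0,0,40],[0,0,-60,0,0,0,40]]]';python3 - <<'E'
from plate import *
shot('wrist','w14')
go([518.5,154.9,102],np.radians(47.26))
E
```

```text
t: 23.15
ee_pos: [449.9, 220.4, 44.6]
orientation: [2.878, 1.259, 0.002]
ft_force: [-0.5, -0.9, 12.2]
width: 44.0
grasp_force: 30.1
t: 23.85
ee_pos: [449.3, 220.2, 103.6]
orientation: [-2.878, -1.259, -0.001]
ft_force: [-0.6, -0.7, -1.6]
width: 43.8
grasp_force: 30.0
shift [-0.62 95.3   1.15] turn [-0.0002  0.0005 -0.    ]
```

```bash
python3 - <<'E'
from m import *
from inhand import HE
for n,zt in (("w6",17.),("w14",14.6)):
    f,K,C=load(n)
    for p,a in dots(f):
        o,v=ray(K,np.array(HE),p); q=o+v*(zt-o[2])/v[2]
        if a>300 and abs(q[1])<30 and abs(q[0])<55: print(n,q.round(1),a)
E
python3 -m inch '[[[0,30,0,0,0,0,40],[0,60,0,0,0,0,40],[0,85,0,0,0,0,40],[0,96,0,0,0,0,40],[0,96,0,0,0,0,40],[0,96,0,0,0,0,40]]]';python3 - <<'E'
from h import *
go([519.6,155.5,46],np.radians(47.26))
E
```

```text
t: 24.5
ee_pos: [518.7, 155.2, 102.8]
orientation: [-2.878, -1.258, 0.003]
ft_force: [-0.2, 0.7, -2.6]
width: 44.0
grasp_force: 30.0
shift [ 0.96  0.55 56.79] turn [-0.0012  0.0015 -0.0004]
```

```bash
python3 -m inch '[[[1,0.5,15,0,0,0,40],[1,0.5,30,0,0,0,40],[1,0.5,40,0,0,0,40],[1,0.5,48,0,0,0,40],[1,0.5,52,0,0,0,40],[1,0.5,55,0,0,0,40],[1,0.5,55,0,0,0,40]]]'; python3 -m inch '[[[0,0,1,0,0,0,40],[0,0,2,0,0,0,40],[0,0,3,0,0,0,40],[0,0,4,0,0,0,40],[0,0,4,0,0,0,40]]]'
```

```text
t: 25.2
ee_pos: [520.8, 155.5, 48.3]
orientation: [-2.878, -1.259, 0.0]
ft_force: [-0.1, 0.0, -1.9]
width: 43.6
grasp_force: 30.0
t: 25.7
ee_pos: [521.0, 155.4, 44.8]
orientation: [2.878, 1.259, 0.001]
ft_force: [-0.7, -0.6, 1.2]
width: 43.9
grasp_force: 30.0
```

```bash
python3 -m inch '[[[-1,-1,0.5,0,0,0,40],[-1,-1,1.2,0,0,0,40],[-1,-1,1.2,0,0,0,40]]]'; python3 -m inch '[[[0,0,0,0,0,0,60],[0,0,0,0,0,0,89],[0,0,0,0,0,0,89],[0,0,0,0,0,0,89],[0,0,0,0,0,0,89],[0,0,-30,0,0,0,89],[0,0,-70,0,0,0,89],[0,-20,-110,0,0,0,89],[0,-50,-140,0,0,0,89],[0,-50,-140,0,0,0,89],[0,-50,-140,0,0,0,89]]]';python3 - <<'E'
from m import *
shot('wrist','w15')
f,K,C=load('w15')
for z in (28,30,32):
  q=[(onz(K,C,p,z)[:2].round(1).tolist(),int(a)) for p,a in dots(f) if a>250]
  print(z,[x for x in q if np.linalg.norm(np.array(x[0])-[520,155])<120])
s=status.get_obs();print(s["ee_pos"])
E
```

```text
t: 26.0
ee_pos: [521.0, 155.5, 44.6]
orientation: [2.877, 1.259, 0.005]
ft_force: [0.5, -2.1, 10.2]
width: 43.7
grasp_force: 30.1
t: 27.1
ee_pos: [482.6, 189.5, 183.4]
orientation: [2.877, 1.261, 0.002]
ft_force: [-0.1, 0.0, 0.2]
width: 78.0
grasp_force: 0.0
28 [([559.4, 106.5], 269), ([473.4, 137.4], 439), ([506.0, 107.2], 469), ([543.1, 72.4], 463)]
30 [([559.2, 107.3], 269), ([473.8, 138.1], 439), ([506.1, 108.0], 469), ([543.0, 73.4], 463)]
32 [([559.1, 108.2], 269), ([474.1, 138.7], 439), ([506.3, 108.9], 469), ([542.9, 74.4], 463)]
[482.39985599 189.01072103 182.49406023]
```

```bash
sed -i 's/40<a<500/40<a<900/;s/<28 and/<38 and/' m.py
python3 - <<'E'
from plate import *
for o in plate('w15',[448.5,219.5]): print(o)
f,K,C=load('w15')
print([(onz(K,C,p,30)[:2].round(1).tolist(),int(a)) for p,a in dots(f) if a>250 and onz(K,C,p,30)[1]>60])
go([449.5,220.5,60],np.radians(47.26))
E
```

```text
(140, array([448.6, 219.7]), array([82.4, 54.8]), 47.32)
(150, array([448.8, 219.7]), array([82.7, 55.1]), 47.32)
(160, array([448.7, 219.6]), array([83.1, 55.8]), 47.32)
[([516.1, 377.3], 266), ([622.9, 242.0], 254), ([562.7, 237.7], 540), ([592.9, 209.7], 523), ([532.3, 201.3], 552), ([564.6, 171.4], 544), ([601.6, 136.7], 549), ([634.1, 106.8], 549), ([611.0, 77.7], 455), ([559.2, 107.3], 269), ([601.0, 67.1], 500), ([473.8, 138.1], 439), ([506.1, 108.0], 469), ([543.0, 73.4], 463)]
shift [  0.93 -45.51 122.5 ] turn [-0.0002  0.0009  0.0006]
```

```bash
python3 -m inch '[[[1,-25,20,0,0,0,60],[1,-45,50,0,0,0,45],[1,-45,85,0,0,0,45],[1,-45,115,0,0,0,45],[1,-45,135,0,0,0,45],[1,-45,150,0,0,0,45],[1,-45,160,0,0,0,45],[1,-45,164,0,0,0,45],[1,-45,164,0,0,0,45]]]'; python3 -c "
from h import *
go([449,220,15.8],np.radians(47.26))"
```

```text
t: 28.05
ee_pos: [450.0, 220.0, 18.4]
orientation: [2.878, 1.259, -0.003]
ft_force: [0.5, 0.2, -0.2]
width: 39.5
grasp_force: 0.0
shift [-0.71 -0.71  2.58] turn [-0.0006  0.0016 -0.0005]
```

```bash
python3 -m inch '[[[0,0,1,0,0,0,45],[0,0,2.5,0,0,0,45],[0,0,2.5,0,0,0,15],[0,0,2.5,0,0,0,15],[0,0,2.5,0,0,0,15],[0,0,2.5,0,0,0,15],[0,0,2.5,0,0,0,15],[0,0,2.5,0,0,0,15],[0,0,2.5,0,0,0,15]]]'
python3 -m inch '[[[0,0,-3,0,0,0,15],[0,0,-10,0,0,0,15],[0,0,-25,0,0,0,15],[0,0,-50,0,0,0,15],[0,0,-90,0,0,0,15],[0,0,-130,0,0,0,15],[0,0,-165,0,0,0,15],[0,0,-165,0,0,0,15],[0,0,-165,0,0,0,15]]]'
python3 - <<'E'
from inhand import *
shot('wrist','w16'); holes("w16")
go([455,377,185],np.radians(28.2))
E
```

```text
t: 28.95
ee_pos: [450.5, 220.7, 17.1]
orientation: [-2.878, -1.259, -0.001]
ft_force: [-1.0, -0.4, 6.6]
width: 19.9
grasp_force: 30.0
t: 29.85
ee_pos: [450.3, 220.6, 182.2]
orientation: [-2.878, -1.259, -0.002]
ft_force: [-0.3, 0.1, -3.2]
width: 19.7
grasp_force: 30.0
w16 px [362. 306.] r 10.675 tool [ 27.2 -12.7  -7. ]
w16 px [434. 309.] r 8.725 tool [26.3 11.3 -7. ]
shift [ 118.88 -102.39   -4.05] turn [-3.000e-04  1.200e-03  3.326e-01]
```

```bash
python3 -m inch '[[[30,-25,-4,0,0,0.09,15],[60,-52,-4,0,0,0.18,15],[90,-78,-4,0,0,0.27,15],[119,-102,-4,0,0,0.333,15],[119,-102,-4,0,0,0.333,15],[119,-102,-4,0,0,0.333,15]]]'
python3 - <<'E'
from base import *
shot('wrist','w17'); b=base('w17',263)
go([508,405,90],np.radians(28.2))
E
```

```text
t: 30.5
ee_pos: [454.8, 376.7, 183.2]
orientation: [3.044, 0.768, -0.006]
ft_force: [-0.4, -0.8, -2.3]
width: 19.5
grasp_force: 30.0
w17 105 [528.9 412.8] [95.1 79.3] 28.111631
w17 120 [528.9 412.8] [95.1 79.3] 28.111631
w17 140 [528.9 412.8] [95.1 79.3] 28.111631
shift [60.96 -0.59 93.32] turn [0.0011 0.0044 0.0008]
```

The base now reads (528.9,412.8), so it seems to have been knocked about 22 mm. I'll confirm with a second viewpoint and the scene camera.

```bash
python3 -m inch '[[[12,15,-5,0,0,0,15],[22,25,-5,0,0,0,15],[22,25,-5,0,0,0,15],[22,25,-5,0,0,0,15]]]'
python3 - <<'E'
from base import *
shot('wrist','w18'); b=base('w18',263)
shot('scene','sc2'); f,K,C=load('sc2'); f0,_,_=load('scene1')
lab=cv2.cvtColor(f,cv2.COLOR_RGB2GRAY)
for nm,g in (("old",f0),("new",f)):
    l=cv2.cvtColor(g,cv2.COLOR_RGB2LAB).astype(int); m=((np.hypot(l[:,:,1]-128,l[:,:,2]-128)<10)&(l[:,:,0]<120)).astype(np.uint8); m[:175]=0;m[235:]=0;m[:,:165]=0;m[:,240:]=0
    ys,xs=np.nonzero(m); print(nm,len(xs),xs.min(),xs.max(),ys.min(),ys.max())
go([528.9,412.8,100],np.radians(28.15))
E
```

```text
t: 30.95
ee_pos: [488.1, 364.6, 190.7]
orientation: [-3.048, -0.762, 0.0]
ft_force: [-0.2, 0.2, -2.3]
width: 19.9
grasp_force: 30.0
w18 105 [528.9 412.7] [94.  79.3] 28.066637
w18 120 [528.9 412.7] [94.  79.3] 28.066637
w18 140 [528.9 412.7] [94.  79.3] 28.066637
old 858 177 219 175 224
new 819 165 223 175 217
shift [ 59.23 -22.45  90.63] turn [-0.0001  0.0005 -0.0003]
```

```bash
python3 -m inch '[[[30,-12,20,0,0,0,15],[59,-22,50,0,0,0,15],[59,-22,80,0,0,0,15],[59,-22,98,0,0,0,15],[59,-22,102,0,0,0,15],[59,-22,102,0,0,0,15]]]'
python3 - <<'E'
from h import *
go([528.8,413.2,63],np.radians(28.1))
E
```

```text
t: 31.65
ee_pos: [528.4, 412.7, 88.3]
orientation: [3.046, 0.765, -0.002]
ft_force: [0.7, -1.2, -2.1]
width: 20.0
grasp_force: 30.0
shift [ 0.61 -0.27 25.31] turn [0.0002 0.0014 0.0017]
```

```bash
python3 -m inch '[[[0,0,5,0,0,0,15],[0,0,10,0,0,0,15],[0,0,15,0,0,0,15],[0,0,20,0,0,0,15],[0,0,25,0,0,0,15],[0,0,25,0,0,0,15]]]'
```

```text
t: 32.25
ee_pos: [528.7, 412.5, 62.9]
orientation: [3.047, 0.765, -0.001]
ft_force: [-1.0, -0.6, -1.3]
width: 19.7
grasp_force: 30.0
```

```bash
python3 -m inch '[[[0,0,7,0,0,0,15],[0,0,14,0,0,0,15],[0,0,19,0,0,0,15],[0,0,22,0,0,0,15],[0,0,23,0,0,0,15],[0,0,23,0,0,0,15]]]'; python3 -m inch '[[[0,0,1,0,0,0,15],[0,0,1.5,0,0,0,15],[0,0,1.5,0,0,0,15]]]'
```

```text
t: 32.85
ee_pos: [529.0, 412.8, 40.6]
orientation: [3.047, 0.765, -0.0]
ft_force: [-0.4, 0.1, -1.7]
width: 19.7
grasp_force: 30.0
t: 33.15
ee_pos: [529.1, 412.8, 39.4]
orientation: [-3.047, -0.765, -0.0]
ft_force: [0.1, -0.5, -1.7]
width: 19.4
grasp_force: 30.0
```

```bash
python3 -m inch '[[[0,0,1,0,0,0,15],[0,0,2,0,0,0,15],[0,0,2,0,0,0,15]]]'; python3 -m inch '[[[0,0,0.5,0,0,0,15],[0,0,1,0,0,0,15],[0,0,1,0,0,0,15]]]'
```

```text
t: 33.45
ee_pos: [529.2, 412.9, 38.1]
orientation: [-3.047, -0.765, -0.001]
ft_force: [-1.6, -1.5, 4.8]
width: 19.7
grasp_force: 30.0
t: 33.75
ee_pos: [529.2, 412.9, 38.1]
orientation: [-3.047, -0.765, -0.001]
ft_force: [-4.1, -3.2, 12.7]
width: 19.4
grasp_force: 30.0
```

```bash
python3 -m inch '[[[0,0,-1.5,0,0,0,38],[0,0,-1.5,0,0,0,38],[0,0,-1.5,0,0,0,38],[0,0,-1.5,0,0,0,38],[0,0,-30,0,0,0,38],[0,0,-70,0,0,0,60],[0,0,-90,0,0,0,89],[0,0,-90,0,0,0,89]]]'
python3 - <<'E'
from h import *
go([589,91,110],np.radians(47.26))
E
```

```text
t: 34.55
ee_pos: [530.9, 414.2, 129.7]
orientation: [-3.045, -0.764, -0.009]
ft_force: [-0.5, 0.8, 0.6]
width: 54.1
grasp_force: 0.0
shift [-101.56  312.37   18.78] turn [ 1.00e-04 -6.20e-03 -3.33e-01]
```

```bash
python3 -m inch '[[[-13,39,0,0,0,-0.05,89],[-26,78,0,0,0,-0.1,89],[-39,118,0,0,0,-0.15,89],[-52,157,0,0,0,-0.2,89],[-65,196,0,0,0,-0.25,89],[-78,236,5,0,0,-0.3,89],[-91,278,12,0,0,-0.333,89],[-101,312,18,0,0,-0.333,89],[-101,312,18,0,0,-0.333,89],[-101,312,18,0,0,-0.333,89]]]'
python3 - <<'E'
from h import *
go([588.8,90.7,44],np.radians(47.26))
E
```

```text
t: 35.55
ee_pos: [586.5, 89.4, 106.9]
orientation: [-2.879, -1.256, 0.003]
ft_force: [0.1, -0.5, 0.8]
width: 78.2
grasp_force: 0.0
shift [ 2.58  0.9  62.88] turn [-0.0016  0.0016 -0.0021]
```

```bash
python3 -m inch '[[[2,1,20,0,0,0,89],[2,1,40,0,0,0,89],[2,1,53,0,0,0,89],[2,1,60,0,0,0,89],[2,1,62,0,0,0,89],[2,1,62,0,0,0,89],[2,1,62,0,0,0,40],[2,1,62,0,0,0,40],[2,1,62,0,0,0,40],[2,1,62,0,0,0,40],[2,1,62,0,0,0,40],[2,1,62,0,0,0,40],[2,1,62,0,0,0,40],[2,1,62,0,0,0,40]]]'; python3 -m inch '[[[0,0,-5,0,0,0,40],[0,0,-15,0,0,0,40],[0,0,-30,0,0,0,40],[0,0,-60,0,0,0,40],[0,0,-85,0,0,0,40],[0,0,-85,0,0,0,40],[0,0,-85,0,0,0,40]]]';python3 - <<'E'
from h import *
go([449.8,220.4,125],np.radians(47.26))
E
```

```text
t: 36.95
ee_pos: [589.9, 91.0, 47.5]
orientation: [2.878, 1.259, 0.002]
ft_force: [-1.8, -0.8, 11.1]
width: 43.5
grasp_force: 30.1
t: 37.65
ee_pos: [589.6, 90.9, 131.9]
orientation: [2.878, 1.259, 0.002]
ft_force: [0.3, 0.3, -1.8]
width: 43.3
grasp_force: 30.0
shift [   0.22 -190.57    6.77] turn [ 0.0009 -0.0011  0.    ]
```

```bash
python3 -m inch '[[[0,-30,0,0,0,0,40],[0,-65,0,0,0,0,40],[0,-100,0,0,0,0,40],[0,-135,0,0,0,0,40],[0,-165,0,0,0,0,40],[0,-185,0,0,0,0,40],[0,-190,0,0,0,0,40],[0,-190,0,0,0,0,40],[0,-190,0,0,0,0,40]]]';python3 - <<'E'
from h import *
print(status.get_obs()["grasp_force"])
go([449.8,220.4,52],np.radians(47.26))
E
```

```text
t: 38.55
ee_pos: [450.3, 219.4, 130.9]
orientation: [2.878, 1.259, -0.001]
ft_force: [-0.2, -0.3, -2.3]
width: 43.6
grasp_force: 30.0
29.969204664230347
shift [ 0.44 -1.04 78.86] turn [ 0.      0.0005 -0.0002]
```

```bash
python3 -m inch '[[[0,-1,20,0,0,0,40],[0,-1,40,0,0,0,40],[0,-1,56,0,0,0,40],[0,-1,68,0,0,0,40],[0,-1,75,0,0,0,40],[0,-1,79,0,0,0,40],[0,-1,79,0,0,0,40]]]'; python3 -m inch '[[[0,0,1,0,0,0,40],[0,0,2,0,0,0,40],[0,0,3,0,0,0,40],[0,0,4,0,0,0,40],[0,0,4,0,0,0,40]]]'
```

```text
t: 39.25
ee_pos: [449.3, 220.4, 52.1]
orientation: [2.878, 1.259, -0.0]
ft_force: [0.0, 0.3, -2.2]
width: 43.3
grasp_force: 30.0
t: 39.75
ee_pos: [449.1, 220.6, 48.3]
orientation: [-2.878, -1.259, -0.0]
ft_force: [-1.3, -0.7, -2.1]
width: 43.2
grasp_force: 30.0
```

```bash
python3 -m inch '[[[0,0,1,0,0,0,40],[0,0,2,0,0,0,40],[0,0,2,0,0,0,40]]]'; python3 -m inch '[[[0,0,0,0,0,0,60],[0,0,0,0,0,0,89],[0,0,0,0,0,0,89],[0,0,0,0,0,0,89],[0,0,0,0,0,0,89],[0,0,-30,0,0,0,89],[0,0,-70,0,0,0,89],[0,30,-110,0,0,0,89],[0,75,-135,0,0,0,89],[0,110,-135,0,0,0,89],[0,140,-135,0,0,0,89],[0,140,-135,0,0,0,89],[0,140,-135,0,0,0,89]]]';python3 - <<'E'
from plate import *
shot('wrist','w19')
f,K,C=load('w19')
print([(onz(K,C,p,30)[:2].round(1).tolist(),int(a)) for p,a in dots(f) if a>250 and onz(K,C,p,30)[1]>60])
for o in plate('w19',[588.5,90]): print(o)
go([589,90.6,18],np.radians(47.26))
E
```

```text
t: 40.05
ee_pos: [449.3, 220.6, 47.4]
orientation: [-2.878, -1.259, -0.001]
ft_force: [-4.3, -0.1, 14.1]
width: 43.7
grasp_force: 30.1
t: 41.35
ee_pos: [551.7, 125.1, 180.8]
orientation: [-2.879, -1.257, 0.001]
ft_force: [-0.0, -0.4, -0.5]
width: 78.3
grasp_force: 0.0
[([600.0, 276.6], 324), ([567.3, 233.5], 555), ([597.4, 205.6], 540), ([532.0, 201.6], 553), ([564.5, 171.5], 562), ([460.8, 266.6], 553), ([493.2, 236.6], 553), ([476.5, 201.4], 391), ([433.9, 240.8], 487), ([423.7, 230.1], 316), ([492.0, 157.4], 469), ([473.5, 138.2], 465), ([505.9, 108.3], 467), ([402.3, 203.2], 450), ([434.7, 173.3], 455)]
(140, array([588.7,  90.5]), array([82.5, 54.7]), 47.09)
(150, array([588.7,  90.5]), array([82.4, 55. ]), 47.18)
shift [  0.19  51.71 162.68] turn [-0.001   0.001  -0.0004]
```

```bash
python3 -m inch '[[[0,25,20,0,0,0,60],[0,52,50,0,0,0,45],[0,52,85,0,0,0,45],[0,52,115,0,0,0,45],[0,52,140,0,0,0,45],[0,52,153,0,0,0,45],[0,52,160,0,0,0,45],[0,52,163,0,0,0,45],[0,52,163,0,0,0,45]]]'; python3 -c "
from h import *
go([589,90.6,16.5],np.radians(47.26))"
```

```text
t: 42.3
ee_pos: [590.5, 90.6, 18.9]
orientation: [2.878, 1.26, 0.001]
ft_force: [-0.0, -0.2, 0.4]
width: 39.5
grasp_force: 0.0
shift [-0.98 -1.12  2.37] turn [ 0.0005 -0.0007  0.0004]
```

```bash
python3 -m inch '[[[-1,-1,1,0,0,0,45],[-1,-1,2,0,0,0,45],[-1,-1,2,0,0,0,15],[-1,-1,2,0,0,0,15],[-1,-1,2,0,0,0,15],[-1,-1,2,0,0,0,15],[-1,-1,2,0,0,0,15],[-1,-1,2,0,0,0,15],[-1,-1,2,0,0,0,15]]]'
python3 -m inch '[[[0,0,-3,0,0,0,15],[0,0,-10,0,0,0,15],[0,0,-25,0,0,0,15],[0,0,-50,0,0,0,15],[0,0,-90,0,0,0,15],[0,0,-130,0,0,0,15],[0,0,-170,0,0,0,15],[0,0,-170,0,0,0,15],[0,0,-170,0,0,0,15]]]'
python3 - <<'E'
from inhand import *
shot('wrist','w20'); holes("w20")
go([474,388,190],np.radians(28.1))
E
```

```text
t: 43.2
ee_pos: [588.9, 90.1, 16.5]
orientation: [2.878, 1.259, 0.0]
ft_force: [-0.8, -0.2, 3.9]
width: 19.7
grasp_force: 30.0
t: 44.1
ee_pos: [589.2, 90.3, 188.0]
orientation: [2.877, 1.259, 0.004]
ft_force: [-0.4, -1.0, -2.2]
width: 19.2
grasp_force: 30.0
w20 px [363. 300.] r 11.5 tool [ 29.1 -12.3  -7. ]
w20 px [438. 300.] r 11.65 tool [29.2 12.4 -7. ]
shift [ 141.31 -286.02   -3.6 ] turn [-1.000e-04  1.000e-04  3.344e-01]
```

```bash
python3 -m inch '[[[18,-36,0,0,0,0.04,15],[36,-72,0,0,0,0.08,15],[54,-109,0,0,0,0.13,15],[72,-145,0,0,0,0.17,15],[90,-182,0,0,0,0.21,15],[108,-218,0,0,0,0.25,15],[125,-254,0,0,0,0.3,15],[141,-286,-3,0,0,0.334,15],[141,-286,-3,0,0,0.334,15],[141,-286,-3,0,0,0.334,15]]]'
python3 - <<'E'
from base import *
from inhand import holes
shot('wrist','w21'); b=base('w21',263); holes('w21')
go([527.2,412.0,100],np.radians(28.1))
E
```

```text
t: 45.15
ee_pos: [473.1, 387.6, 187.4]
orientation: [3.045, 0.766, -0.005]
ft_force: [-0.9, -0.0, -2.3]
width: 19.9
grasp_force: 30.0
w21 105 [528.9 412.8] [94.7 79.4] 28.249865
w21 120 [528.9 412.8] [94.7 79.4] 28.249865
w21 140 [528.9 412.8] [94.7 79.4] 28.249865
w21 px [363. 300.] r 11.55 tool [ 29.1 -12.1  -7. ]
shift [59.42  3.09 87.49] turn [0.0009 0.0031 0.0014]
```

Base is unmoved, and the plate sits about 2 mm forward in the grip, which I've allowed for.

```bash
python3 -m inch '[[[30,2,20,0,0,0,15],[59,3,50,0,0,0,15],[59,3,80,0,0,0,15],[59,3,93,0,0,0,15],[59,3,97,0,0,0,15],[59,3,97,0,0,0,15]]]'
python3 - <<'E'
from h import *
go([527.3,412.1,70],np.radians(28.1))
E
```

```text
t: 45.8
ee_pos: [527.7, 412.1, 92.2]
orientation: [3.047, 0.762, -0.002]
ft_force: [-0.6, 0.7, -1.4]
width: 19.9
grasp_force: 30.0
shift [-0.31 -0.19 22.15] turn [ 0.0002  0.0011 -0.0003]
```

```bash
python3 -m inch '[[[0,0,5,0,0,0,15],[0,0,10,0,0,0,15],[0,0,15,0,0,0,15],[0,0,20,0,0,0,15],[0,0,24,0,0,0,15],[0,0,24,0,0,0,15]]]'; python3 -m inch '[[[0,0,2,0,0,0,15],[0,0,4,0,0,0,15],[0,0,5,0,0,0,15],[0,0,5,0,0,0,15]]]'; python3 -m inch '[[[0,0,1,0,0,0,15],[0,0,2,0,0,0,15],[0,0,2,0,0,0,15]]]'
```

```text
t: 46.4
ee_pos: [527.4, 412.7, 67.5]
orientation: [3.047, 0.763, -0.002]
ft_force: [0.8, -0.3, -1.5]
width: 19.4
grasp_force: 30.0
t: 46.8
ee_pos: [527.8, 412.9, 63.1]
orientation: [3.047, 0.763, -0.0]
ft_force: [-0.6, 0.1, -1.9]
width: 19.4
grasp_force: 30.0
t: 47.1
ee_pos: [528.0, 413.1, 61.5]
orientation: [-3.047, -0.763, -0.001]
ft_force: [-0.9, -0.3, 0.5]
width: 19.6
grasp_force: 30.0
```

```bash
python3 -m inch '[[[0,0,1,0,0,0,15],[0,0,1,0,0,0,15],[0,0,0,0,0,0,38],[0,0,0,0,0,0,38],[0,0,0,0,0,0,38],[0,0,0,0,0,0,38],[0,0,-30,0,0,0,38],[0,0,-60,0,0,0,60],[0,0,-70,0,0,0,89],[0,0,-70,0,0,0,89]]]'
python3 - <<'E'
from m import *
for n in ('w19','w21'):
    f,K,C=load(n); print(n,[onz(K,C,p,6)[:2].round(1).tolist() for p,a in dots(f) if a>200 and np.linalg.norm(onz(K,C,p,6)[:2]-[611,254])<65])
go([611,254.2,100],np.radians(47.26))
E
```

```text
t: 48.1
ee_pos: [528.7, 413.7, 132.8]
orientation: [-3.046, -0.763, -0.005]
ft_force: [0.0, -0.2, -0.8]
width: 53.6
grasp_force: 0.0
w19 [[600.0, 283.9], [564.8, 237.6], [597.2, 207.6]]
w21 [[656.0, 270.1], [623.7, 300.1], [632.7, 241.4], [581.4, 270.7], [597.4, 206.9], [564.9, 236.9]]
shift [ -2.71 179.43  32.69] turn [ 0.     -0.0033 -0.334 ]
```

Frame 2 is unmoved at (610.5,253.5).

```bash
python3 -m inch '[[[0,36,0,0,0,-0.07,89],[-1,72,0,0,0,-0.14,89],[-2,108,5,0,0,-0.21,89],[-2,144,15,0,0,-0.28,89],[-3,179,32,0,0,-0.334,89],[-3,179,32,0,0,-0.334,89],[-3,179,32,0,0,-0.334,89]]]'
python3 - <<'E'
from h import *
go([611,254.2,23],np.radians(47.26))
E
```

```text
t: 48.8
ee_pos: [608.6, 252.7, 97.3]
orientation: [-2.879, -1.255, 0.005]
ft_force: [0.7, 0.4, -0.2]
width: 78.1
grasp_force: 0.0
shift [ 2.92  0.84 74.3 ] turn [-0.0017  0.0028 -0.0026]
```

```bash
python3 -m inch '[[[2,1,20,0,0,0,89],[2,1,40,0,0,0,89],[2,1,58,0,0,0,89],[2,1,69,0,0,0,89],[2,1,73,0,0,0,89],[2,1,73,0,0,0,89],[2,1,73,0,0,0,40],[2,1,73,0,0,0,40],[2,1,73,0,0,0,40],[2,1,73,0,0,0,40],[2,1,73,0,0,0,40],[2,1,73,0,0,0,40],[2,1,73,0,0,0,40],[2,1,73,0,0,0,40]]]'; python3 -m inch '[[[0,0,-5,0,0,0,40],[0,0,-20,0,0,0,40],[0,0,-50,0,0,0,40],[0,0,-85,0,0,0,40],[0,0,-110,0,0,0,40],[0,0,-110,0,0,0,40],[0,0,-110,0,0,0,40]]]';python3 - <<'E'
from h import *
go([589.6,91.0,130],np.radians(47.26))
E
```

```text
t: 50.2
ee_pos: [612.3, 254.8, 27.8]
orientation: [-2.878, -1.259, -0.003]
ft_force: [-2.7, -0.4, 10.1]
width: 43.1
grasp_force: 30.1
t: 50.9
ee_pos: [611.6, 254.4, 136.6]
orientation: [2.878, 1.259, 0.001]
ft_force: [0.6, 0.1, -2.3]
width: 43.0
grasp_force: 30.0
shift [-134.92   94.77    6.57] turn [ 0.0003 -0.0006 -0.0001]
```

```bash
python3 -m inch '[[[-30,20,0,0,0,0,40],[-60,42,0,0,0,0,40],[-90,64,0,0,0,0,40],[-118,84,5,0,0,0,40],[-135,95,5,0,0,0,40],[-135,95,5,0,0,0,40],[-135,95,5,0,0,0,40]]]'
python3 - <<'E'
from h import *
go([589.6,91.0,57],np.radians(47.26))
E
```

```text
t: 51.6
ee_pos: [589.0, 90.6, 129.9]
orientation: [-2.878, -1.257, 0.003]
ft_force: [-0.6, 0.1, -1.7]
width: 42.7
grasp_force: 30.0
shift [ 0.84  0.32 72.92] turn [-0.0017  0.0017 -0.0012]
```

```bash
python3 -m inch '[[[0.5,0,20,0,0,0,40],[0.5,0,40,0,0,0,40],[0.5,0,56,0,0,0,40],[0.5,0,68,0,0,0,40],[0.5,0,73,0,0,0,40],[0.5,0,73,0,0,0,40]]]'; python3 -m inch '[[[0,0,1,0,0,0,40],[0,0,2,0,0,0,40],[0,0,3,0,0,0,40],[0,0,4,0,0,0,40],[0,0,4,0,0,0,40]]]'; python3 -m inch '[[[0,0,1,0,0,0,40],[0,0,2,0,0,0,40],[0,0,2,0,0,0,40]]]'
```

```text
t: 52.2
ee_pos: [589.8, 91.5, 57.5]
orientation: [-2.878, -1.26, 0.002]
ft_force: [0.2, 0.4, -1.6]
width: 43.1
grasp_force: 30.0
t: 52.7
ee_pos: [590.2, 91.2, 54.4]
orientation: [2.878, 1.259, 0.0]
ft_force: [0.4, -0.1, -2.9]
width: 43.1
grasp_force: 30.0
t: 53.0
ee_pos: [590.0, 91.2, 52.1]
orientation: [-2.878, -1.259, 0.0]
ft_force: [0.9, 0.9, -2.1]
width: 42.8
grasp_force: 30.0
```

```bash
python3 -m inch '[[[0,0,1,0,0,0,40],[0,0,2,0,0,0,40],[0,0,2,0,0,0,40]]]'; python3 -m inch '[[[0,0,0.5,0,0,0,40],[0,0,1,0,0,0,40],[0,0,1,0,0,0,40]]]'
```

```text
t: 53.3
ee_pos: [590.2, 91.3, 51.7]
orientation: [-2.878, -1.259, -0.0]
ft_force: [-5.2, -0.3, 12.8]
width: 43.7
grasp_force: 30.1
t: 53.6
ee_pos: [590.3, 91.3, 51.6]
orientation: [2.878, 1.259, 0.001]
ft_force: [-6.8, -1.6, 20.7]
width: 43.6
grasp_force: 30.2
```

```bash
python3 -m inch '[[[0,0,-1,0,0,0,60],[0,0,-1,0,0,0,89],[0,0,-1,0,0,0,89],[0,0,-1,0,0,0,89],[0,0,-1,0,0,0,89],[0,0,-30,0,0,0,89],[0,0,-70,0,0,0,89],[0,-40,-110,0,0,0,89],[0,-80,-140,0,0,0,89],[10,-96,-140,0,0,0,89],[10,-96,-140,0,0,0,89],[10,-96,-140,0,0,0,89]]]';python3 - <<'E'
from base import *
shot('wrist','w22')
f,K,C=load('w22')
print([(onz(K,C,p,30)[:2].round(1).tolist(),int(a)) for p,a in dots(f) if a>300 and onz(K,C,p,30)[1]>30])
E
python3 -m inch '[[[20,-45,-20,0,0,0,89],[40,-90,-40,0,0,0,89],[60,-135,-40,0,0,0,89],[60,-160,-40,0,0,0,89],[60,-160,-40,0,0,0,89],[60,-160,-40,0,0,0,89]]]';python3 - <<'E'
from base import *
shot('wrist','w23'); base('w23'); shot('side','s23')
f,K,C=load('w22'); g=load('w23')[0]; s=load('s23')[0]
A=cv2.resize(f[80:230,90:430,::-1],(800,353),interpolation=cv2.INTER_CUBIC)
B=cv2.resize(g[20:200,120:380,::-1],(357,247),interpolation=cv2.INTER_CUBIC)
D=cv2.resize(s[140:270,240:480,::-1],(443,247),interpolation=cv2.INTER_CUBIC)
cv2.imwrite('pics/v23.png',np.vstack([A,np.hstack([B,D])]))
E
```

```text
t: 54.8
ee_pos: [526.4, 163.8, 189.2]
orientation: [2.877, 1.261, 0.0]
ft_force: [-0.1, -0.7, -0.7]
width: 78.1
grasp_force: 0.0
[([460.9, 266.4], 524), ([493.3, 236.5], 515), ([532.1, 201.4], 523), ([564.6, 171.5], 518), ([602.3, 136.1], 509), ([634.7, 106.1], 520), ([434.8, 239.7], 526), ([473.6, 138.0], 443), ([402.4, 203.1], 448), ([434.8, 173.1], 431), ([506.0, 108.2], 434), ([543.6, 72.8], 447), ([576.1, 42.8], 452), ([496.6, 31.4], 333), ([234.9, 174.0], 666)]
t: 55.45
ee_pos: [449.8, 315.7, 228.3]
orientation: [2.877, 1.26, -0.002]
ft_force: [0.6, 0.0, 0.7]
width: 78.0
grasp_force: 0.0
w23 120 [529.9 413.7] [98.  80.3] 28.130995
```

View pics/v23.png

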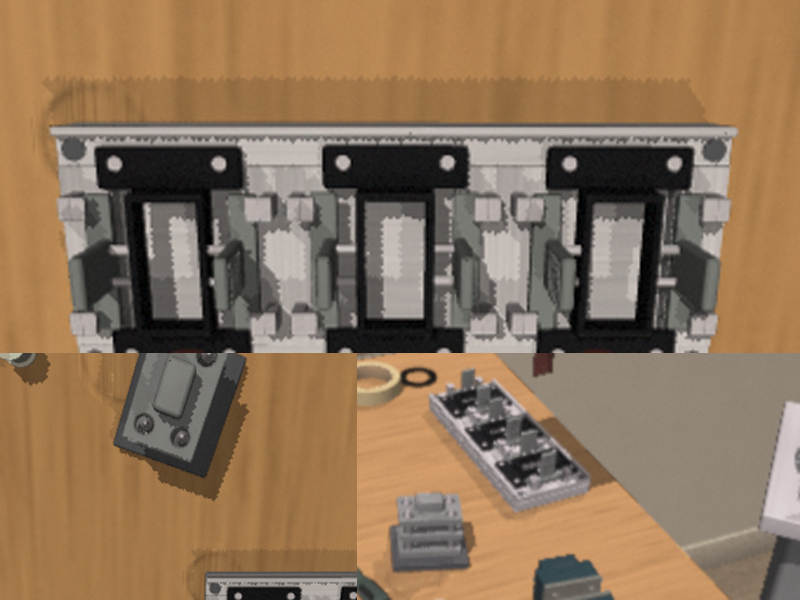

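The picture shows all three frames home on empty cavities, with the foot bars under the keepers. The base carries three plates stacked level, boss up, and the robot is clear.

```bash
python3 -c "
from workcell import ctrl
print(ctrl.close_job())"
```

```text
the job is handed in; nothing more can be done
None
```

The job is handed in at about 55 s of robot time: all three plates are stacked boss up and seated on the stud base, and a frame is home on each of the three cavities; the hand-in gave no verdict.

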